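# Clip the sample tube into the shaker and set its speed by clicks

### The arm

A 6-joint arm with a two-finger parallel gripper is mounted at the origin on a cart in front of the work surface, level with it; the furniture and walls round the work are solid. World frame = base frame: x ahead of the robot, y to its left, z up, the work surface at z = 0. Lengths are in m, angles in rad, forces in N, time in s.
With the tool pointing down it reaches from about 0.35 to 1 m from the base axis. Payload 7.1 kg.
Tool frame: the origin (TCP) lies on the centre line of the jaws, within the pads' length; the fingertips stand 14 mm ahead of it and the grasp point (between the pads) lies 5 mm behind it; x points along the fingers, y is the direction in which the jaws open and shut, and the axes are right-handed (so a half turn about x gives the same grasp; the last joint's range is limited). The gripper opens to 85 mm and grips with 20 to 120 N. Pads are 22 mm wide; open, the fingers measure 114 mm over their backs; the gripper's body (76 mm by 85 mm) begins 54 mm behind the grasp point. The pads swing forward as they close: fully open they stand 13 mm farther back than shut.
Start: joints at [1.308, 0.423, 1.63, -0, 1.089, -0.019], TCP at [0.151, 0.607, 0.245] pointing down, gripper open.
Joint ranges: [-3, 3], [-0.9, 2.11], [0.09, 2.58], [-1.31, 4.45], [0.11, 2.69], [-2.54, 2.54]. Speed limits (rad/s): [2.39, 2.39, 3.01, 3.14, 3.14, 3.14].

### API

Orientations are given as a rotation vector (axis times angle).
In Python, from rig import * gives the robot as it stands.
- The arm moves only by the shell command python3 -m handwheel 'ROWS' [OPENING]. ROWS is JSON, a list of rows, each a list of 2 entries, a list of its own where there are three numbers: the shift along the tool's x, y, z as a fraction of full scale, then the turn about the tool's x as a fraction of full scale. A call has 1 to 20 rows; each row is the pose to reach, as a shift and turn from the pose measured when the call began, along the tool's axes at that moment; what a row does not reach only later rows make up. Full scale, the value 1, is 0.25 m for a shift and pi/4 rad for a turn. A row lasts 1/12 s, in which the tool goes at most 41.7 mm and 7.16 degrees, less where a joint would pass 70% of its speed; a pose out of reach is approached as far as the arm can. A call with a number of a shift or a turn outside -1 to 1 is refused whole. A call with a gripper value outside its range is refused whole. OPENING is the closure in counts, from 0 (fully open) to 255 (shut), set as the call begins (- or left out, the last holds). The fingers move at their own pace and stop on an object; the grip force is fixed at half the most. Time passes only in rows, so rows that repeat a pose let the fingers close. It gives the time, the measured TCP pose, the force and the opening at its end, in the units of the state.
- state(): the state, without advancing time (a new reading comes with each control period).
- camera(name): name is "scene" or "top" or "wrist"; returns a dict with "pixels" (480x640x3 uint8, blue, green, red), "intrinsics" (3x3 intrinsics, pixels), "R" (3x3) and "t" (3): a world point X has camera coordinates R X + t; the wrist camera has in their place "T_tool_cam" (4x4, takes a point from camera to tool coordinates, whose origin is the TCP and whose axes are the tool frame's). Camera axes: x right, y down, z forward; pixel columns grow to the right and rows downward; lengths in m; the calibration is good to about 2 mm. A picture is of the moment at which its call begins: read the wrist's pose just before it. There is no depth.
- finish_job(): hands the job in, once; it reports no verdict.
The state is a dict: "time_s": time; "joint_positions": joint angles; "qvel": joint speeds; "effort": joint torques, N m; "eef_pos": TCP position; "orientation": TCP orientation; "ft_force": force on the tool from outside, world axes, zero at the start; "moment": the same for the moment, N m; "opening": opening from 0.0 (shut) to 1.0 (fully open).
Only numpy, scipy, OpenCV 4.12 (cv2) and the standard library are available. Lean on these libraries where they do the work, as an engineer would, in place of code of your own. Each camera call takes 0.05 s, during which the arm holds its last target.

### The job

Take the capped amber tube out of its slanted holder and press it down into the shaker's two spring clips until both snap round it, with its cap between the two guard cheeks. Then turn the speed knob up to the sixth click from its stop (the large dot is the stop, so the sixth small dot), never past it, and let go. Leave the small beaker, the slim amber bottle and the small jar where they stand.

Things in the scene. Friction and masses are not known exactly. Their poses are not given: they have to be found in the camera images.
- tube: capped sample tube, 45 g: amber round body 16 mm thick with rounded closed end, black hexagonal cap 22 mm across flats. Origin on the axis, halfway along its 150 mm; x axis towards the cap: body from x = -75 to +55 mm, cap +55 to +75. Starts in the holder, slanted 30 degrees, cap up. On the bench the hexagonal cap stops it rolling.
- tube_cap (a point): centre of the tube's cap, on the tube's axis, 65 mm from the tube's origin
- holder: fixed grey slanted trough, open on top, base 90 x 150 mm. Origin on the bench under its middle, z up. The trough rises at 30 degrees towards its -y. Its cheeks (26 mm over all) hide the tube up to tube x = +25 mm: only the 30 mm of neck below the cap, and the cap, can be gripped; the neck is 84 mm above the bench. The tube lifts straight up out.
- shaker: fixed grey shaker, 185 x 210 mm (x, y), 50 mm high. Origin on the bench under its middle, z up. Deck on its +x half, top at z = 62 mm, with two spring clips 36 mm either side of clip_seat along y, 12 mm wide (60 mm free between them). Two guard cheeks, 40 mm apart, y = -45 to -78 mm, as high as the seated cap: there is no room to grip the tube there, only between the clips.
- clip_seat (a point): where the seated tube's origin comes, midway between the clips, z = 92 mm; tube axis along the shaker's y, cap towards -y. Axes as the shaker's. Clip mouths open upwards, flared to 21 mm. The tube first rests on the flares about 11 mm above the seat; a push of about 10 to 20 N spreads the jaws and it drops home with a snap.
- cap_guard (a point): point midway between the two guard cheeks, where the centre of the cap comes when the tube is seated; 65 mm from clip_seat towards the shaker's -y
- selector (a joint): speed knob angle, rad: 0 at its anticlockwise stop, growing clockwise seen from above. A detent every 0.5236 rad (30 degrees), eight clicks in all, a white dot on the panel for each position, the large dot at the stop. A click takes about 0.1 N m; released, the knob springs into the nearest detent. Starts at the first or second click; the sixth is 3.1416.
- selector_grip (a point): on the knob's upright axis, 31 mm above the panel, 7 mm below the knob's top. Grip: black bar 42 mm long, 14 wide, 32 high on a disc 44 mm across, 8 thick. x axis along the bar towards the white pointer line, z up; at joint value 0 the pointer stands 120 degrees anticlockwise of the shaker's +x.
- beaker: small glass beaker, 51 mm wide, 60 mm high, standing loose; origin under its middle. Leave it.
- amber: slim amber bottle with black cap, 50 mm wide, 140 mm high, standing loose; origin under its middle. Leave it.
- jar: small white jar with grey lid, 45 mm wide, 72 mm high, standing loose; origin under its middle. Leave it.

How it is judged:
On the way, in this order (a step that is already met when the one before it is completed fails the run):
1. the tube is snapped into both clips, cap between the guard cheeks (distance between tube and clip_seat below 0.012 m and z of tube in the frame of clip_seat below 0.003 m and distance between tube_cap and cap_guard below 0.013 m and angle between the x axis of tube and the y axis of shaker, either way round below 0.05 rad), for 0.2 s.
2. the knob stands at the sixth click (value of joint selector between 3.02 and 3.26 rad), for 0.2 s.
At the end, for the whole second after the job is handed in: Tube at rest in both clips: middle within 12 mm of the seat point and at most 3 mm above it, axis within 0.05 rad of the clip line, cap within 13 mm of the guard's middle. Knob within 0.12 rad of the sixth click (3.1416). Beaker, amber bottle and jar within 30 mm of their starts (all of step 1 and all of step 2 and linear speed of tube below 0.02 m/s and distance of each of beaker, amber, jar from where it was at the start of the episode below 0.03 m); the robot touches nothing.
It fails at once if the knob is turned past the sixth click (beyond 3.5 rad) (value of joint selector above 3.5 rad).
It fails at once if the speed is turned up (beyond 1.4 rad) while the tube is not clipped in (value of joint selector above 1.4 rad and distance between tube and clip_seat above 0.02 m).
It fails at once if the beaker, the amber bottle or the small jar is knocked over (angle between any of beaker, amber, jar's own z axis and vertical above 0.6 rad).
It also fails if it takes over 64 s, if anything falls off the work surface, if the arm or the gripper's body presses on something with over 40 N, if the wrist force passes 120 N, or if a joint passes its speed limit or range.

## Working session

There is one attempt and no reset: what is moved stays moved. The work goes in short steps, Python scripts to look and compute and a shell command to move; the robot and the scene stay as the last step left them, time stands still between calls to the robot, and variables do not carry over. Pictures are saved under pics/ and viewed, and the job is handed in when it is done.

```bash
ls; mkdir -p pics
python3 - <<'E'
from rig import *
import cv2,json
s=state();print(s)
for n in("scene","top","wrist"):
    c=camera(n);cv2.imwrite(f"pics/{n}0.png",c["pixels"])
    print(n,{k:v.tolist() if hasattr(v,'tolist') else v for k,v in c.items() if k!="pixels"})
E
```

```text
pics
{'time_s': 0.0, 'joint_positions': array([ 1.30800916e+00,  4.23869900e-01,  1.63072203e+00, -3.39754422e-05,
        1.08856631e+00, -1.89945501e-02]), 'qvel': array([ 6.14226953e-04, -7.18483331e-04, -6.40295138e-04, -2.95240391e-04,
       -2.16772234e-03, -9.69644497e-07]), 'effort': array([-6.18396025e-04, -5.57364929e+01, -2.81751627e+01, -3.17959223e-05,
        7.13258443e-03, -3.02348440e-05]), 'eef_pos': array([0.15070641, 0.60600581, 0.24451494]), 'orientation': array([ 0.19015796,  1.56250067, -0.19260447]), 'ft_force': array([ 0.1621204 , -0.10318838, -1.00726697]), 'moment': array([ 0.00545966, -0.03382663,  0.02061983]), 'opening': 0.996103924122372}
scene {'intrinsics': [[540.8540108022462, 0.0, 310.9034793745948], [0.0, 540.8540108022462, 238.88831082951504], [0.0, 0.0, 1.0]], 'R': [[0.5075957599795814, -0.8615452009881782, 0.009295757365126611], [-0.5902803820338096, -0.3555936691265629, -0.72465316742779], [0.6276269712470707, 0.3623437720333391, -0.6890510691029224]], 't': [-0.27310758828939335, 0.4116269442296677, 1.1373606806275098]}
top {'intrinsics': [[548.9210129167091, 0.0, 319.7453511841481], [0.0, 548.9210129167091, 234.93250017909585], [0.0, 0.0, 1.0]], 'R': [[-0.01312923896405363, -0.9995190718195607, -0.028093560706837627], [-0.9882861674295391, 0.017243699098321765, -0.15163477869156297], [0.15204629016078464, 0.02577362819570674, -0.9880372694073701]], 't': [0.04186416209270661, 0.5852660502203314, 1.2568802624864681]}
wrist {'intrinsics': [[395.46192612387597, 0.0, 324.60791869224875], [0.0, 395.46192612387597, 242.93604102302848], [0.0, 0.0, 1.0]], 'T_tool_cam': [[-0.0013301103567976448, -0.31516396005955466, 0.9490363054625555, -0.129720388994869], [0.999999016931133, -0.0008403699448141589, 0.0011224594078787934, 0.0001443836074306315], [0.0004437828356550469, 0.9490368654893937, 0.31516476801644483, -0.08020547145717014], [0.0, 0.0, 0.0, 1.0]]}
```

View pics/scene0.png

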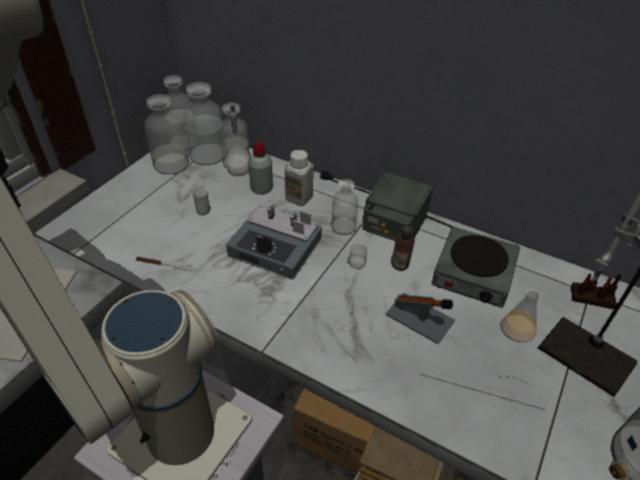

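View pics/top0.png

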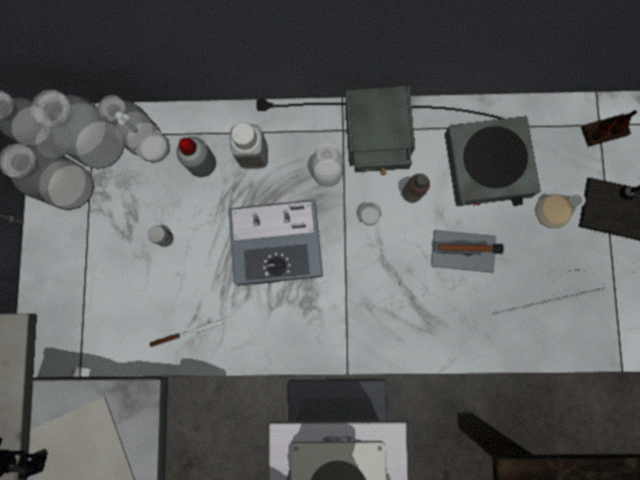

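View pics/wrist0.png

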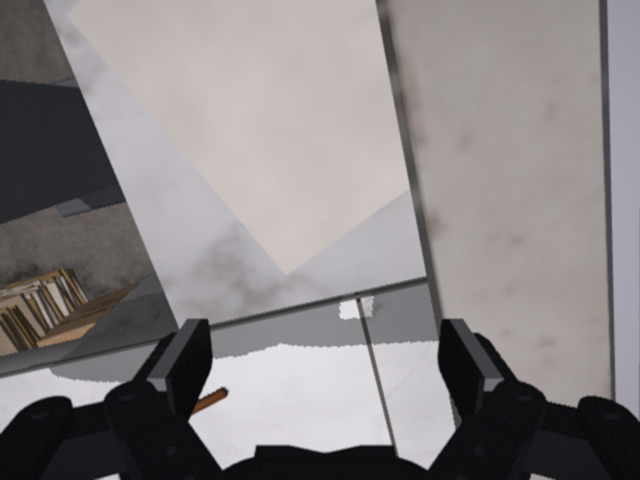

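```bash
cat > h.py <<'E'
from rig import *
import cv2,numpy as np
from scipy.spatial.transform import Rotation as Ro
def grab(n,f=None):
    s=state();c=camera(n)
    if f: cv2.imwrite(f"pics/{f}.png",c["pixels"])
    K=np.array(c["intrinsics"])
    if n=="wrist":
        T=np.array(c["T_tool_cam"]);Rw=Ro.from_rotvec(s["orientation"]).as_matrix()
        Rc=Rw@T[:3,:3];o=np.array(s["eef_pos"])+Rw@T[:3,3]
    else:
        R=np.array(c["R"]);Rc=R.T;o=-R.T@np.array(c["t"])
    return c["pixels"],(K,Rc,o)
def plane(cal,uv,z):
    K,Rc,o=cal;d=Rc@np.linalg.inv(K)@np.array([uv[0],uv[1],1.0]);return o+d*(z-o[2])/d[2]
def proj(cal,X):
    K,Rc,o=cal;p=K@(Rc.T@(np.array(X)-o));return p[:2]/p[2]
def tri(c1,u1,c2,u2):
    A=[];b=[]
    for (K,Rc,o),u in((c1,u1),(c2,u2)):
        d=Rc@np.linalg.inv(K)@np.array([u[0],u[1],1.0]);d/=np.linalg.norm(d);P=np.eye(3)-np.outer(d,d);A.append(P);b.append(P@o)
    return np.linalg.lstsq(np.vstack(A),np.hstack(b),rcond=None)[0]
E
python3 - <<'E'
import cv2
t=cv2.imread("pics/top0.png");s=cv2.imread("pics/scene0.png")
f=lambda im,x,y,w,h,k:cv2.resize(cv2.convertScaleAbs(im[y:y+h,x:x+w],alpha=1.7),None,fx=k,fy=k,interpolation=cv2.INTER_CUBIC)
cv2.imwrite("pics/a.png",f(t,220,190,110,100,7))
cv2.imwrite("pics/b.png",f(t,420,220,100,60,8))
cv2.imwrite("pics/c.png",f(s,220,195,110,85,7))
cv2.imwrite("pics/d.png",f(s,375,280,90,65,8))
from h import *
print(Ro.from_rotvec(state()["orientation"]).as_matrix().round(3))
E
```

```text
[[-0.     0.241  0.97 ]
 [-0.001  0.97  -0.241]
 [-1.    -0.001 -0.   ]]
```

View pics/a.png

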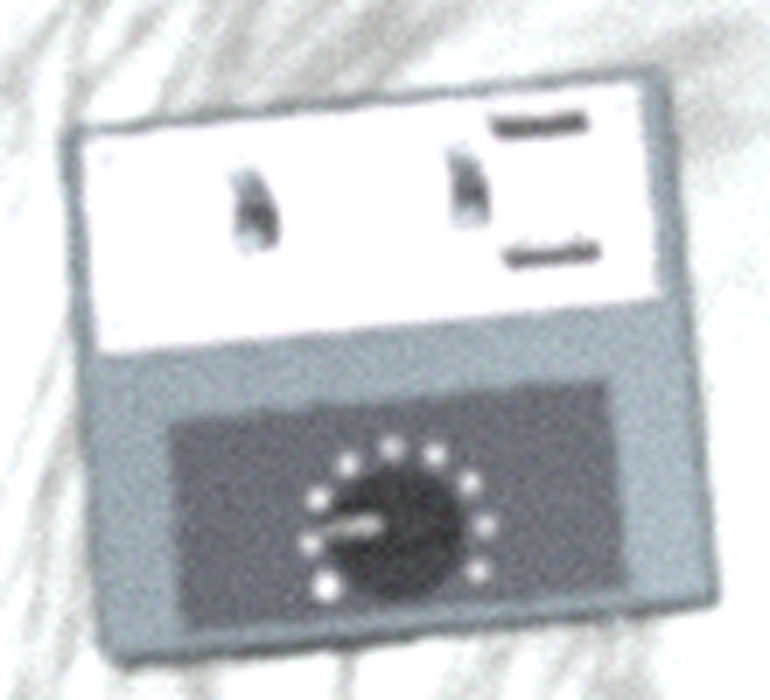

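View pics/b.png

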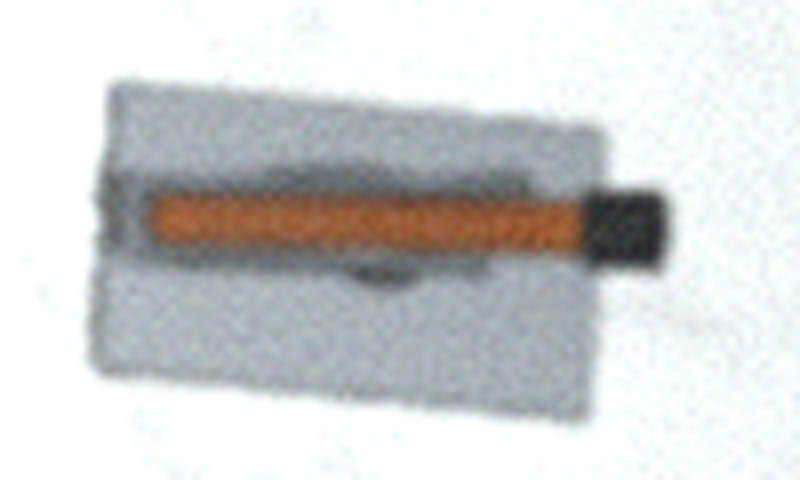

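View pics/d.png

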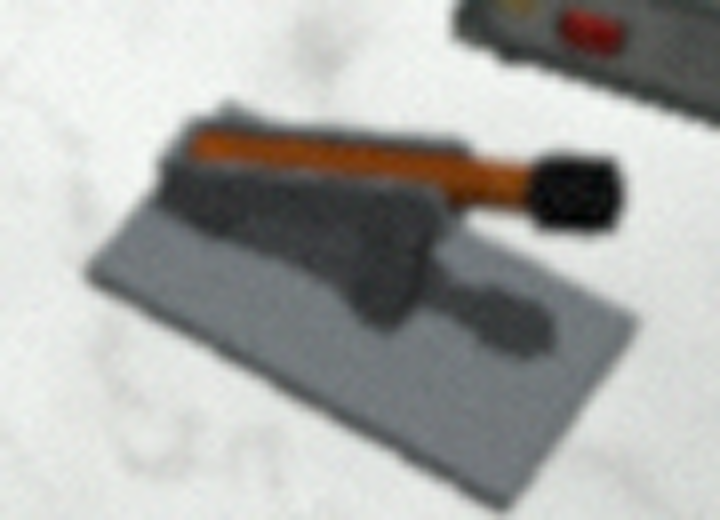

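View pics/c.png

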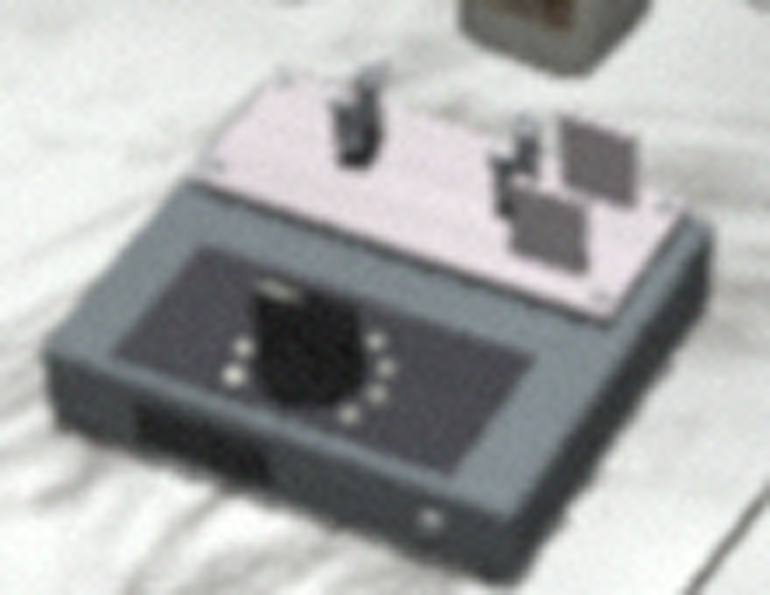

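```bash
cat > m1.py <<'E'
from h import *
t,ct=grab("top");s,cs=grab("scene")
def comp(mask,minA):
    n,l,st,ce=cv2.connectedComponentsWithStats(mask.astype(np.uint8))
    return [(st[i].tolist(),ce[i].round(2).tolist()) for i in range(1,n) if st[i][4]>=minA]
def sub(im,x,y,w,h):
    m=np.zeros(im.shape[:2],bool);m[y:y+h,x:x+w]=1;return m
i=lambda im:im.astype(int)
def tube(im,cal,box):
    b,g,r=[i(im)[...,k] for k in range(3)]
    am=(r>g*1.5)&(r>50)&sub(im,*box); bl=(r<35)&(g<35)&(b<35)&sub(im,*box)
    return am,bl
am,bl=tube(t,ct,(425,225,90,45));print("top amber",comp(am,30),"black",comp(bl,10))
am2,bl2=tube(s,cs,(390,285,70,35));print("scn amber",comp(am2,30),"black",comp(bl2,10))
# shaker deck white
w=(i(t).min(2)>150)&sub(t,225,195,95,50)
print("top deck max",i(t)[200:240,235:315].min(2).max(),)
hsv=t[205:215,240:250].mean((0,1));print(hsv)
d=(i(t).min(2)>100)&sub(t,245,245,65,32);print("dots",comp(d,1))
E
python3 m1.py
```

```text
top amber [([439, 245, 54, 6, 218], [466.33, 247.43])] black [([494, 245, 8, 7, 43], [497.72, 247.93])]
scn amber [([399, 296, 42, 9, 153], [420.31, 299.84])] black [([441, 300, 11, 9, 81], [446.12, 303.74]), ([396, 302, 34, 18, 236], [415.58, 308.39])]
top deck max 179
[147.79 143.41 143.93]
dots [([308, 245, 1, 1, 1], [308.0, 245.0]), ([309, 248, 1, 1, 1], [309.0, 248.0]), ([309, 250, 1, 1, 1], [309.0, 250.0]), ([275, 253, 2, 2, 4], [275.5, 253.5]), ([309, 252, 1, 1, 1], [309.0, 252.0]), ([268, 255, 3, 3, 6], [269.17, 255.83]), ([281, 254, 3, 3, 6], [281.83, 254.83]), ([286, 258, 3, 2, 5], [286.8, 258.6]), ([264, 260, 3, 3, 7], [265.0, 260.71]), ([271, 264, 2, 2, 4], [271.5, 264.5]), ([288, 264, 3, 2, 5], [288.8, 264.6]), ([263, 266, 3, 3, 5], [264.0, 267.0]), ([287, 270, 3, 3, 6], [287.83, 271.17]), ([265, 272, 4, 4, 12], [266.25, 273.33])]
```

```bash
cat >> m1.py <<'E'
print("---")
cap=tri(ct,(497.7,247.9),cs,(446.1,303.8));print("cap tri",cap.round(4),"plane",plane(ct,(497.72,247.93),.0965).round(4))
# tube axis from amber PCA
ys,xs=np.nonzero(am);v=cv2.fitLine(np.c_[xs,ys].astype(np.float32),cv2.DIST_L2,0,.01,.01).ravel();print("line",v)
e=[]
for u in(440.,492.):
    y=v[3]+(u-v[2])*v[1]/v[0]; e.append((u,y))
A=plane(ct,(438.6,v[3]+(438.6-v[2])*v[1]/v[0]),.030);B=plane(ct,(493.3,v[3]+(493.3-v[2])*v[1]/v[0]),.0915)
print("low end",A.round(4),"neck/cap",B.round(4),"len",np.linalg.norm(B-A),"dir deg",np.degrees(np.arctan2(*(B-A)[[1,0]])))
D=np.array([(266.25,273.33),(264,267),(265,260.71),(269.17,255.83),(275.5,253.5),(281.83,254.83),(286.8,258.6),(288.8,264.6),(287.83,271.17)])
P=np.array([plane(ct,u,.05)[:2] for u in D])
a=np.radians(120-30*np.arange(9));M=np.zeros((18,4));M[0::2,0]=np.cos(a);M[0::2,1]=-np.sin(a);M[0::2,2]=1;M[1::2,0]=np.sin(a);M[1::2,1]=np.cos(a);M[1::2,3]=1
x,res,_,_=np.linalg.lstsq(M,P.ravel(),rcond=None);print("knob c",x[2:].round(4),"r",np.hypot(*x[:2]),"yaw deg",np.degrees(np.arctan2(x[1],x[0])),"rms",np.sqrt(res/18))
g=i(t).min(2)>118
m=(g&sub(t,228,198,92,46)).astype(np.uint8)
cv2.imwrite("pics/m.png",cv2.resize(m[190:290,220:330]*255,None,fx=6,fy=6))
# shaker outline: darker than bench? print
hs=cv2.cvtColor(t,cv2.COLOR_BGR2HSV);print(t[225,233],t[245,245],t[290,240],t[240,225])
E
python3 m1.py|sed -n '/---/,$p'
```

```text
---
cap tri [ 0.5413 -0.3681  0.0962] plane [ 0.5414 -0.3683  0.0965]
line [9.9967688e-01 2.5418933e-02 4.6647556e+02 2.4742667e+02]
low end [ 0.5549 -0.249   0.03  ] neck/cap [ 0.5418 -0.3599  0.0915] len 0.1275096021764583 dir deg -96.74759674478742
knob c [0.5132 0.1355] r 0.029477450240428527 yaw deg 4.6754107276507 rms [0.00026217]
[150 143 146] [103  98  92] [158 154 154] [160 162 160]
```

View pics/m.png

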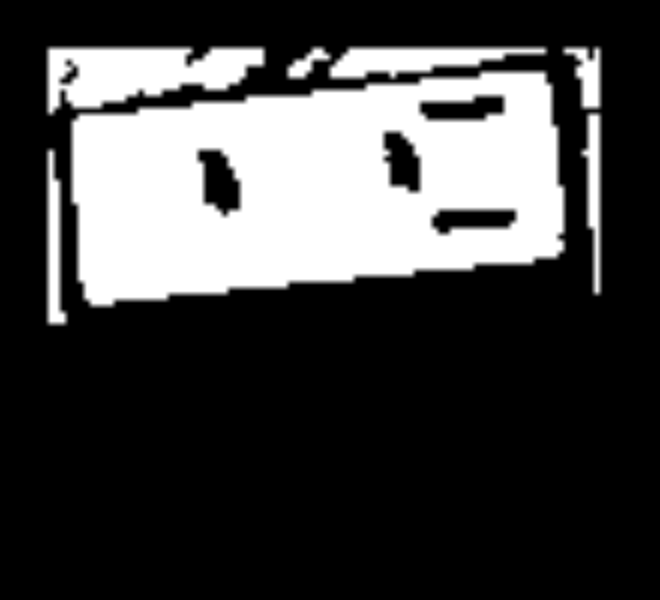

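```bash
cat >> h.py <<'E'
def go(target,yaw=None):
    """fractions to target TCP, yaw=desired angle of tool y (deg)"""
    s=state();R=Ro.from_rotvec(s["orientation"]).as_matrix();d=R.T@(np.array(target)-s["eef_pos"])
    cur=np.degrees(np.arctan2(R[1,1],R[0,1]));tr=0 if yaw is None else -((yaw-cur+180)%360-180)
    print("t",round(s["time_s"],2),"pos",s["eef_pos"].round(4),"yaw",round(cur,2),"open",round(s["opening"],3),"q6",round(s["joint_positions"][5],2),"F",s["ft_force"].round(1))
    print("frac",(d/.25).round(4),"rows",np.linalg.norm(d)/.0417,"turn",round(tr/45,4),"rows",abs(tr)/7.16)
E
python3 - <<'E'
from h import *
t,ct=grab("top")
print("cam",ct[2].round(3))
c=[plane(ct,(220+x/6-.4,190+y/6-.4),.062)[:2] for x,y in((70,112),(555,70),(565,257),(85,305))]
c=np.array(c);print(c.round(4),c.mean(0),[np.linalg.norm(c[k]-c[(k+1)%4]).round(4) for k in range(4)])
g=[plane(ct,(220+x/6-.4,190+y/6-.4),.103)[:2] for x,y in((462,104),(474,218))];print("guards",np.array(g).round(4))
go([0.58,0.14,0.32],4.7)
E
```

```text
cam [ 3.880e-01 -1.000e-03  1.332e+00]
[[0.6508 0.2414]
 [0.6641 0.0495]
 [0.5894 0.0464]
 [0.5737 0.2346]] [0.61951981 0.14296801] [np.float64(0.1923), np.float64(0.0747), np.float64(0.1888), np.float64(0.0774)]
guards [[0.6426 0.0835]
 [0.5985 0.0792]]
t 0.4 pos [0.1508 0.6064 0.2452] yaw 76.03 open 0.997 q6 -0.02 F [0.3 0.3 0.8]
frac [-0.2989 -1.3963  2.1163] rows 15.305928400636283 turn 1.5852 rows 9.962855071941433
```

```bash
python3 -m handwheel '[[[-0.3,-0.7,1],0],[[-0.3,-0.7,1],0],[[-0.3,-0.7,1],0],[[-0.3,-0.7,1],0],[[-0.3,-0.7,1],0],[[-0.3,-0.7,1],0],[[-0.3,-0.7,1],0],[[-0.3,-0.7,1],0],[[-0.3,-0.7,1],0],[[-0.3,-0.7,1],0]]' 0; python3 -c "
from h import *
go([0.605,0.145,0.32],4.7)"
```

```text
time_s: 1.23
eef_pos: [0.352, 0.3756, 0.3208]
orientation: [0.194, 1.562, -0.193]
ft_force: [-0.0, -0.3, -0.5]
opening: 1.002
t 1.23 pos [0.352  0.3756 0.3208] yaw 75.87 open 1.002 q6 -0.53 F [-0.  -0.3 -0.5]
frac [ 0.0029 -0.6475  1.2066] rows 8.209549481869328 turn 1.5815 rows 9.939850885486814
```

```bash
python3 -m handwheel '[[[0,-0.5,1],0.16],[[0,-0.5,1],0.32],[[0,-0.5,1],0.48],[[0,-0.5,1],0.64],[[0,-0.5,1],0.8],[[0,-0.5,1],0.96],[[0,-0.5,1],1],[[0,-0.5,1],1],[[0,-0.5,1],1]]'; python3 -c "
from h import *
go([0.605,0.145,0.32],4.7)"
```

```text
time_s: 1.98
eef_pos: [0.5643, 0.1934, 0.3197]
orientation: [0.805, 1.418, -0.805]
ft_force: [-0.9, 1.0, 0.2]
opening: 0.998
t 1.98 pos [0.5643 0.1934 0.3197] yaw 30.81 open 0.998 q6 -0.23 F [-0.9  1.   0.2]
frac [-0.0015  0.0406  0.2499] rows 1.517674908573281 turn 0.5802 rows 3.6466782301268097
```

```bash
python3 -m handwheel '[[[0,0.04,0.25],0.15],[[0,0.04,0.25],0.3],[[0,0.04,0.25],0.45],[[0,0.04,0.25],0.58],[[0,0.04,0.25],0.58],[[0,0.04,0.25],0.58],[[0,0.04,0.25],0.58]]'; python3 -c "
from h import *
go([0.605,0.145,0.32],4.7)
grab('wrist','w1')"
```

```text
time_s: 2.57
eef_pos: [0.6041, 0.1463, 0.3195]
orientation: [1.145, 1.251, -1.145]
ft_force: [-1.1, 0.5, -0.2]
opening: 0.998
t 2.57 pos [0.6041 0.1463 0.3195] yaw 5.0 open 0.998 q6 0.13 F [-1.1  0.5 -0.2]
frac [-0.002   0.0031  0.0054] rows 0.039014145313398835 turn 0.0067 rows 0.04232365267348786
```

View pics/w1.png

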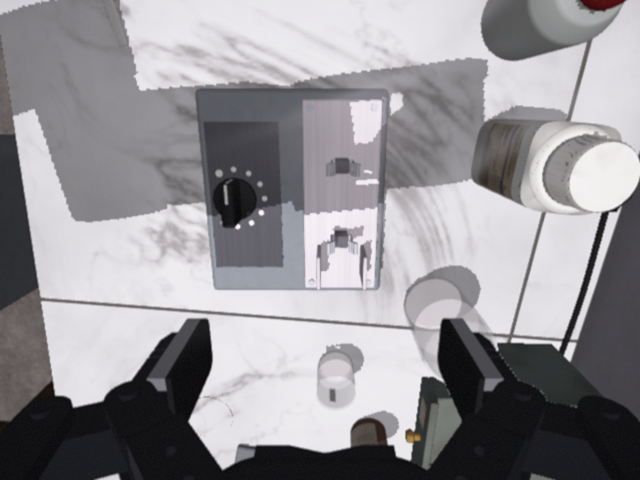

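```bash
python3 -c "
import cv2
t=cv2.imread('pics/w1.png')
cv2.imwrite('pics/w1z.png',cv2.resize(t[145:295,285:395],None,fx=5,fy=4*1.0,interpolation=cv2.INTER_CUBIC))
cv2.imwrite('pics/w1k.png',cv2.resize(t[155:240,200:280],None,fx=6,fy=6,interpolation=cv2.INTER_CUBIC))"
```

```text
(no output)
```

View pics/w1z.png

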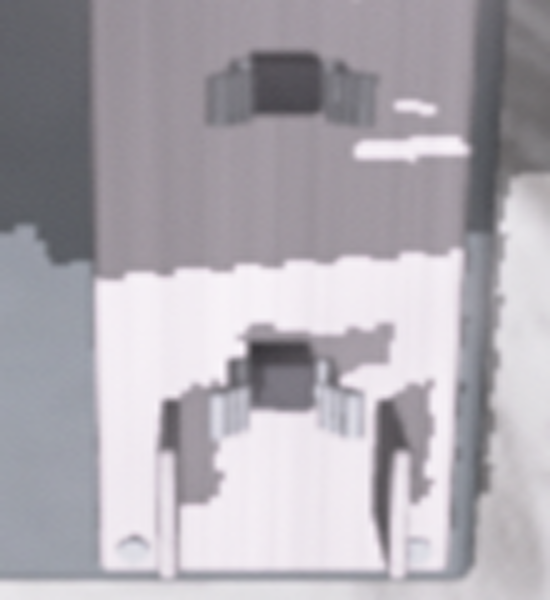

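View pics/w1k.png

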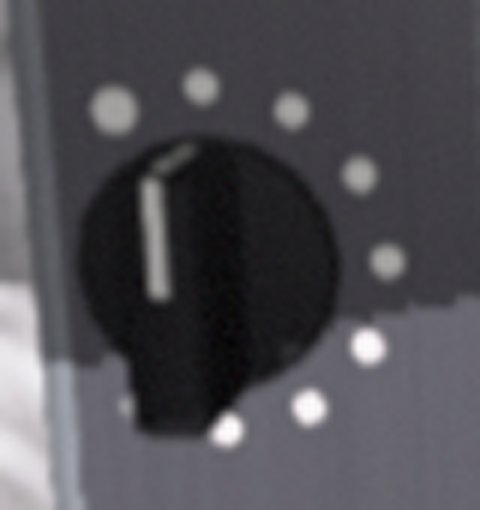

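Run:
```python
from h import *
_,cw=grab("wrist")
f=lambda x,y:(285+x/5-.4,145+y/4-.4)
g=np.array([plane(cw,f(x,y),.103)[:2] for x,y in((168,450),(168,578),(399,450),(399,578))]);print(g.round(4),"sep",(g[2]-g[0]).round(4))
m=g.mean(0);yaw=np.degrees(np.arctan2(g[2:,1].mean()-g[:2,1].mean(),g[2:,0].mean()-g[:2,0].mean()));print("mid",m,"yaw",yaw)
yd=np.array([-np.sin(np.radians(4.7)),np.cos(np.radians(4.7))]);print("seat",m+.0615*yd)
for z in(.1,.105):
    c=np.array([plane(cw,f(x,y),z)[:2] for x,y in((292,97),(288,414))]);print("clips",c.round(4),c.mean(0),np.linalg.norm(c[0]-c[1]),np.degrees(np.arctan2(*(c[0]-c[1])[[1,0]]))-90)
h=lambda x,y:(200+x/6-.4,155+y/6-.4)
D=[(114,110),(201,87),(292,110),(360,174),(387,262),(368,347),(310,408),(226,430)]
P=np.array([plane(cw,h(*u),.05)[:2] for u in D])
n=len(D);a=np.radians(120-30*np.arange(n));M=np.zeros((2*n,4));M[0::2,0]=np.cos(a);M[0::2,1]=-np.sin(a);M[0::2,2]=1;M[1::2,0]=np.sin(a);M[1::2,1]=np.cos(a);M[1::2,3]=1
x,res,_,_=np.linalg.lstsq(M,P.ravel(),rcond=None);print("knob c",x[2:].round(4),"r",np.hypot(*x[:2]),"yaw",np.degrees(np.arctan2(x[1],x[0])),"rms",np.sqrt(res/2/n))
p=np.array([plane(cw,h(*u),.088)[:2] for u in((150,185),(160,295))]);print("pointer",p.round(4),np.degrees(np.arctan2(*(p[0]-p[1])[[1,0]])))
# deck corners z=.062
c=np.array([plane(cw,f(*u),.062)[:2] for u in((93,275),(100,570),(447,572),(463,250))]);print(c.round(4), "left edge yaw",np.degrees(np.arctan2(*(c[0]-c[1])[[1,0]]))-90)
```

```text
[[0.603  0.0985]
 [0.6057 0.0659]
 [0.646  0.1022]
 [0.6498 0.0697]] sep [0.0429 0.0037]
mid [0.62612552 0.08407381] yaw 4.939993957087154
seat [0.6210863  0.14536701]
clips [[0.6181 0.1813]
 [0.6247 0.1082]] [0.621369   0.14479059] 0.07341147145517272 5.181798737179179
clips [[0.6178 0.182 ]
 [0.6243 0.1099]] [0.62103609 0.14596017] 0.07236084814280377 5.181798737179179
knob c [0.5138 0.1356] r 0.029766791053465785 yaw 4.950638954912809 rms [8.71020263e-05]
pointer [[0.5119 0.1554]
 [0.5136 0.1383]] 95.58384597292857
[[0.5848 0.1288]
 [0.5919 0.048 ]
 [0.666  0.0538]
 [0.6582 0.1416]] left edge yaw 5.019980564713151
```

```bash
python3 -c "
from h import *
go([0.5413,-0.368,0.25],-6.7)"
```

```text
t 2.67 pos [0.6044 0.1458 0.3196] yaw 4.9 open 0.999 q6 0.13 F [-1.   0.  -0.5]
frac [ 0.277  -0.4268  2.0265] rows 12.526360269631347 turn 0.2579 rows 1.62080668055688
```

```bash
python3 -m handwheel '[[[0,-0.2,1],0.05],[[0,-0.2,1],0.1],[[0,-0.2,1],0.15],[[0,-0.2,1],0.2],[[0,-0.2,1],0.25],[[0,-0.2,1],0.258],[[0,-0.2,1],0.258],[[0,-0.2,1],0.258]]'; python3 -c "
from h import *
go([0.5413,-0.368,0.25],-6.7)"
```

```text
time_s: 3.33
eef_pos: [0.5756, -0.1097, 0.3196]
orientation: [1.297, 1.151, -1.297]
ft_force: [0.2, 0.1, -0.1]
opening: 1.0
t 3.33 pos [ 0.5756 -0.1097  0.3196] yaw -6.85 open 1.0 q6 -0.09 F [ 0.2  0.1 -0.1]
frac [ 0.2777 -0.0126  1.0425] rows 6.468374975633509 turn -0.0032 rows 0.020375461029432853
```

```bash
python3 -m handwheel '[[[0.1,-0.01,1],0],[[0.2,-0.01,1],0],[[0.2,-0.01,1],0],[[0.2,-0.01,1],0],[[0.2,-0.01,1],0],[[0.2,-0.01,1],0],[[0.2,-0.01,1],0],[[0.2,-0.01,1],0],[[0.2,-0.01,1],0]]'; python3 -c "
from h import *
go([0.5413,-0.368,0.25],-6.7)
grab('wrist','w2')"
```

```text
time_s: 4.08
eef_pos: [0.5437, -0.3562, 0.2691]
orientation: [1.297, 1.153, -1.296]
ft_force: [0.0, 0.6, 0.5]
opening: 0.998
t 4.08 pos [ 0.5437 -0.3562  0.2691] yaw -6.8 open 0.998 q6 -0.48 F [0.  0.6 0.5]
frac [ 0.0764 -0.0038  0.048 ] rows 0.5418052078945443 turn -0.0023 rows 0.014534768007959525
```

View pics/w2.png

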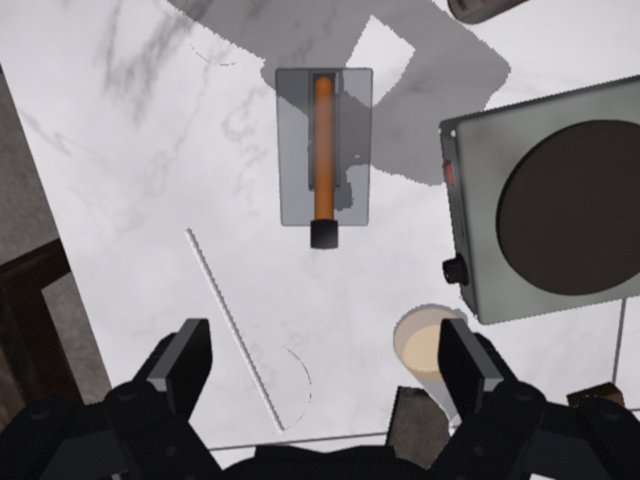

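Run:
```python
from h import *
_,cw=grab("wrist")
print("cap",plane(cw,(324.2,233.5),.0985).round(4), plane(cw,(324.2,233.5),.0963).round(4))
print("neck top",plane(cw,(324.2,150),.07).round(4))
print("knob hot",plane(cw,(445,270),.05).round(4),"plate corner",plane(cw,(485,322),.08).round(4),"flask",plane(cw,(393,345),.04).round(4))
go([0.5413,-0.368,0.10],-6.7)
```

```text
cap [ 0.5431 -0.3659  0.0985] [ 0.543  -0.3665  0.0963]
neck top [ 0.5504 -0.3039  0.07  ]
knob hot [ 0.6511 -0.4299  0.05  ] plate corner [ 0.6777 -0.4721  0.08  ] flask [ 0.5979 -0.5127  0.04  ]
t 4.18 pos [ 0.5441 -0.3555  0.2698] yaw -6.71 open 0.999 q6 -0.48 F [ 0.4  0.2 -0.1]
frac [ 0.6792 -0.0048  0.0518] rows 4.0838009682831125 turn -0.0002 rows 0.0014374928053447365
```

```bash
python3 -m handwheel '[[[0.05,-0.003,0.048],0],[[0.2,-0.003,0.048],0],[[0.35,-0.003,0.048],0],[[0.5,-0.003,0.048],0],[[0.6,-0.003,0.048],0],[[0.68,-0.003,0.048],0],[[0.68,-0.003,0.048],0],[[0.68,-0.003,0.048],0],[[0.68,-0.003,0.048],0]]'; python3 -c "
from h import *
go([0.542,-0.367,0.1],-6.7)
grab('wrist','w3');grab('scene','s3')"
```

```text
time_s: 4.93
eef_pos: [0.5428, -0.3672, 0.101]
orientation: [1.295, 1.151, -1.294]
ft_force: [0.2, 0.4, -1.2]
opening: 1.003
t 4.93 pos [ 0.5428 -0.3672  0.101 ] yaw -6.66 open 1.003 q6 -0.5 F [ 0.2  0.4 -1.2]
frac [ 0.0038 -0.0033 -0.0006] rows 0.03047598413585505 turn 0.0008 rows 0.005249556923816903
```

View pics/w3.png

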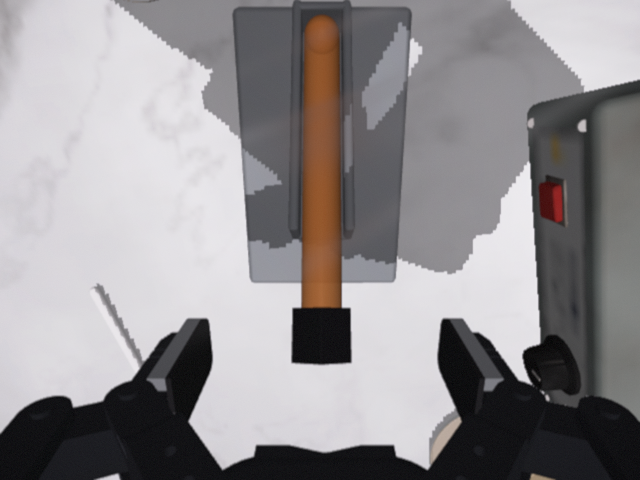

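```bash
python3 -m handwheel '[[[0,0,0],0],[[0,0,0],0],[[0,0,0],0],[[0,0,0],0],[[0,0,0],0],[[0,0,0],0],[[0,0,0],0],[[0,0,0],0],[[0,0,0],0],[[0,0,0],0],[[0,0,0],0],[[0,0,0],0]]' 255; python3 -c "
from h import *
go([0.542,-0.367,0.1],-6.7)
grab('wrist','w4')"
```

```text
time_s: 6.03
eef_pos: [0.543, -0.3677, 0.1019]
orientation: [1.295, 1.15, -1.293]
ft_force: [-2.9, -1.1, 4.1]
opening: 0.239
t 6.03 pos [ 0.543  -0.3677  0.1019] yaw -6.68 open 0.239 q6 -0.5 F [-2.9 -1.1  4.1]
frac [ 0.0076 -0.0043 -0.0024] rows 0.05430765324074025 turn 0.0005 rows 0.0030428892012731
```

View pics/w4.png

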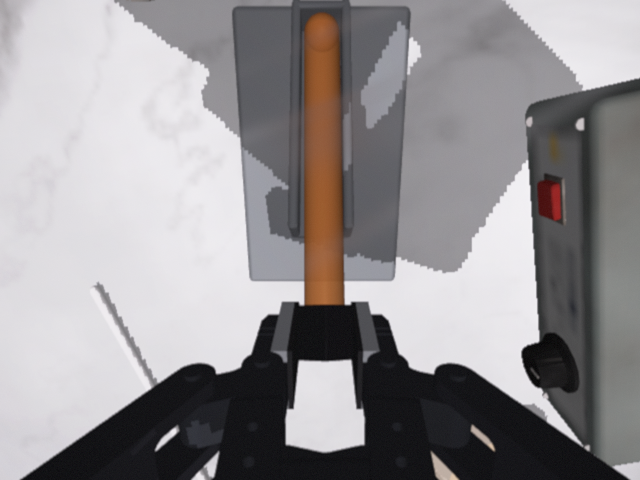

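```bash
python3 -m handwheel '[[[-0.05,0,0],0],[[-0.1,0,0],0],[[-0.15,0,0],0],[[-0.2,0,0],0],[[-0.28,0,0],0],[[-0.36,0,0],0],[[-0.44,0,0],0],[[-0.5,0,0],0],[[-0.5,0,0],0],[[-0.5,0,0],0]]'; python3 -c "
from h import *
go([0.42,-0.18,0.2],5)
grab('wrist','w5');grab('scene','s5')"
```

```text
time_s: 6.92
eef_pos: [0.5433, -0.368, 0.2286]
orientation: [1.295, 1.146, -1.292]
ft_force: [-0.5, 1.3, -0.3]
opening: 0.237
t 6.92 pos [ 0.5433 -0.368   0.2286] yaw -6.68 open 0.237 q6 -0.5 F [-0.5  1.3 -0.3]
frac [ 0.1103 -0.5777 -0.6897] rows 5.434016083305237 turn -0.2595 rows 1.6312350135308247
```

View pics/s5.png

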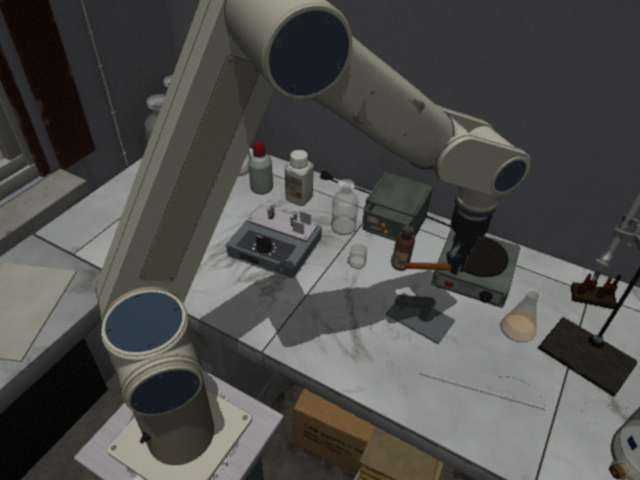

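View pics/w5.png

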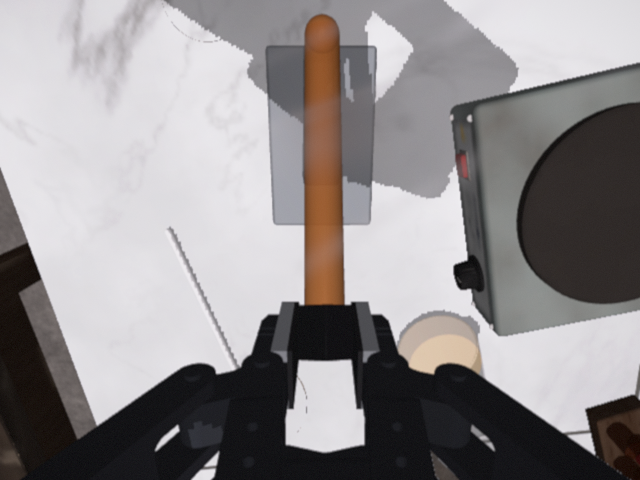

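```bash
python3 -m handwheel '[[[0,-0.1,-0.12],-0.05],[[0,-0.2,-0.24],-0.1],[[0,-0.3,-0.36],-0.15],[[0,-0.4,-0.48],-0.2],[[0.05,-0.5,-0.6],-0.26],[[0.11,-0.58,-0.69],-0.26],[[0.11,-0.58,-0.69],-0.26],[[0.11,-0.58,-0.69],-0.26],[[0.11,-0.58,-0.69],-0.26]]'; python3 -c "
from h import *
go([0.42,-0.18,0.1],5)"
```

```text
time_s: 7.77
eef_pos: [0.4189, -0.1794, 0.1984]
orientation: [1.144, 1.248, -1.143]
ft_force: [0.6, -0.4, -0.4]
opening: 0.241
t 7.77 pos [ 0.4189 -0.1794  0.1984] yaw 5.04 open 0.241 q6 -0.52 F [ 0.6 -0.4 -0.4]
frac [0.3937 0.0037 0.0027] rows 2.3606904421670305 turn 0.0009 rows 0.005565364001364483
```

```bash
python3 -m handwheel '[[[0.1,0,0],0],[[0.2,0,0],0],[[0.3,0,0],0],[[0.4,0,0],0],[[0.44,0,0],0],[[0.47,0,0],0],[[0.5,0,0],0],[[0.52,0,0],0],[[0.54,0,0],0],[[0.56,0,0],0]]'; python3 -c "
from h import *
go([0.42,-0.18,0.022],5);grab('wrist','w6')"
```

```text
time_s: 8.6
eef_pos: [0.4207, -0.1804, 0.0593]
orientation: [1.145, 1.244, -1.142]
ft_force: [0.0, -2.8, 4.5]
opening: 0.239
t 8.6 pos [ 0.4207 -0.1804  0.0593] yaw 5.02 open 0.239 q6 -0.52 F [ 0.  -2.8  4.5]
frac [ 0.1493 -0.0032 -0.0022] rows 0.8952994523728269 turn 0.0004 rows 0.00265033607218759
```

View pics/w6.png

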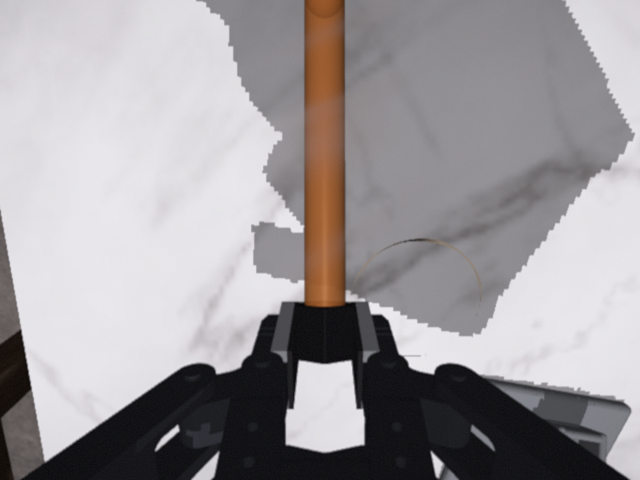

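Rotating in the grip as planned with only 4.5 N. Continue down.

```bash
python3 -m handwheel '[[[0.02,0,0],0],[[0.04,0,0],0],[[0.06,0,0],0],[[0.08,0,0],0],[[0.1,0,0],0],[[0.12,0,0],0],[[0.13,0,0],0],[[0.14,0,0],0],[[0.15,0,0],0],[[0.15,0,0],0]]'; python3 -c "
from h import *
go([0.42,-0.18,0.020],5);grab('wrist','w7')"
```

```text
time_s: 9.48
eef_pos: [0.4199, -0.1798, 0.0206]
orientation: [1.145, 1.247, -1.143]
ft_force: [-0.4, 0.3, 2.4]
opening: 0.235
t 9.48 pos [ 0.4199 -0.1798  0.0206] yaw 5.0 open 0.235 q6 -0.52 F [-0.4  0.3  2.4]
frac [0.0025 0.0003 0.0007] rows 0.015511641463310041 turn 0.0 rows 0.00015711033299464243
```

View pics/w7.png

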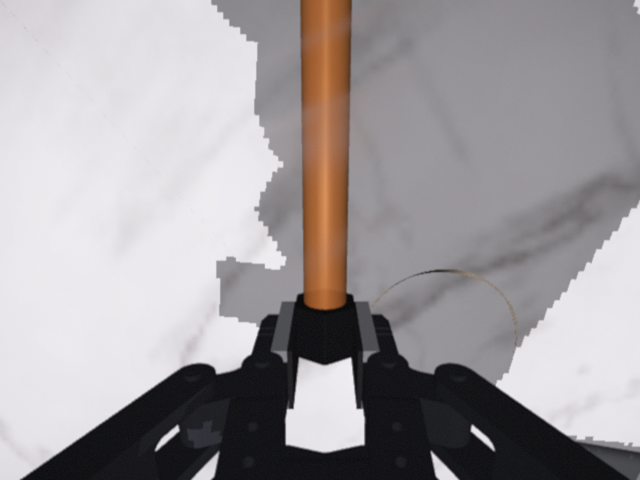

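```bash
python3 -m handwheel '[[[0.008,0,0],0],[[0.008,0,0],0],[[0.008,0,0],0]]'; python3 -m handwheel '[[[0,0,0],0],[[0,0,0],0],[[0,0,0],0],[[0,0,0],0],[[0,0,0],0],[[0,0,0],0],[[0,0,0],0]]' 0;  python3 -m handwheel '[[[-0.1,0,0],0],[[-0.2,0,0],0],[[-0.35,0,0],0],[[-0.5,0,-0.2],0],[[-0.7,0,-0.3],0],[[-0.8,0,-0.34],0],[[-0.8,0,-0.34],0],[[-0.8,0,-0.34],0]]'; python3 -c "
from h import *
go([0.42,-0.18,0.020],5);grab('wrist','w8');grab('top','t8')"
```

```text
time_s: 9.78
eef_pos: [0.4199, -0.1798, 0.0188]
orientation: [1.145, 1.247, -1.143]
ft_force: [1.4, 0.1, 2.9]
opening: 0.241
time_s: 10.37
eef_pos: [0.4199, -0.1798, 0.0188]
orientation: [1.145, 1.247, -1.143]
ft_force: [0.4, -0.4, 0.4]
opening: 0.999
time_s: 11.03
eef_pos: [0.4138, -0.094, 0.2225]
orientation: [1.146, 1.241, -1.138]
ft_force: [0.5, -0.5, -0.8]
opening: 0.999
t 11.03 pos [ 0.4138 -0.094   0.2225] yaw 5.11 open 0.999 q6 -0.34 F [ 0.5 -0.5 -0.8]
frac [ 0.811  -0.0136  0.3421] rows 5.277586587184026 turn 0.0025 rows 0.015566180224100327
```

View pics/w8.png

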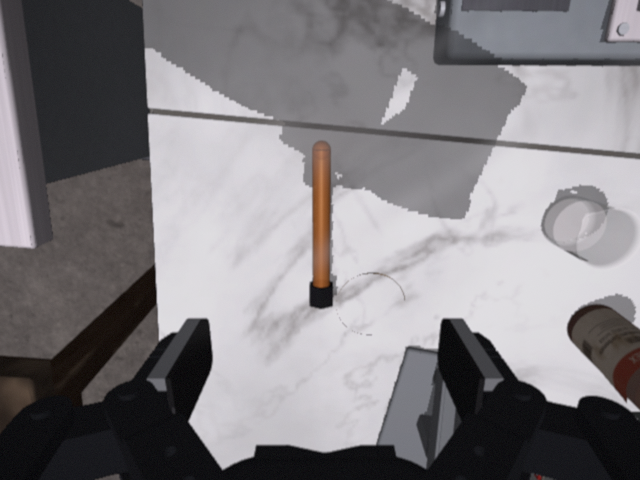

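Run:
```python
from h import *
im,cw=grab("wrist","w9")
b,g,r=[im[...,k].astype(int) for k in range(3)]
m=(r>g*1.4)&(r>60);m[:, :290]=0;m[:,350:]=0
ys,xs=np.nonzero(m);v=cv2.fitLine(np.c_[xs,ys].astype(np.float32),cv2.DIST_L2,0,.01,.01).ravel();print(v,ys.min(),ys.max())
k=(r<45)&(g<45)&(b<45);k[:270]=0;k[315:]=0;k[:,:295]=0;k[:,:]&=(np.arange(640)<345);ky,kx=np.nonzero(k);print("cap",kx.min(),kx.max(),ky.min(),ky.max())
X=lambda y:v[2]+(y-v[3])*v[0]/v[1]
A=plane(cw,(X(ys.min()),ys.min()),.008);N=plane(cw,(X(ys.max()+.5),ys.max()+.5),.012);B=plane(cw,(X(ky.max()),ky.max()+.5),.011)
L=lambda p,q:np.linalg.norm((p-q)[:2])
print(A.round(4),N.round(4),B.round(4),L(A,N),L(A,B),"yaw",np.degrees(np.arctan2(*(A-N)[[1,0]]))-90)
u=(N-A)/np.linalg.norm(N-A);print("origin est",(A+.075*u).round(4),(N-.055*u).round(4),(B-.075*u).round(4))
go((A+N)/2*0+np.r_[(A+.075*u)[:2],.016],np.degrees(np.arctan2(*(A-N)[[1,0]]))-90)
```

```text
[ 3.4524889e-03 -9.9999404e-01  3.2400385e+02  2.1874245e+02] 151 288
cap 314 335 283 308
[ 0.4094 -0.0454  0.008 ] [ 0.4199 -0.1701  0.012 ] [ 0.4217 -0.1914  0.011 ] 0.12510849250343561 0.1464426562641343 yaw 4.812527508291254
origin est [ 0.4157 -0.1201  0.0104] [ 0.4153 -0.1153  0.0102] [ 0.4154 -0.1167  0.0086]
t 11.18 pos [ 0.4116 -0.095   0.2182] yaw 5.02 open 0.999 q6 -0.34 F [-0.2  0.6 -0.1]
frac [0.809  0.0056 0.1007] rows 4.887584304557305 turn 0.0047 rows 0.02928780845897481
```

```bash
python3 -m handwheel '[[[0.1,0.006,0.086],0],[[0.25,0.006,0.086],0],[[0.4,0.006,0.086],0],[[0.55,0.006,0.086],0],[[0.65,0.006,0.086],0],[[0.72,0.006,0.086],0],[[0.72,0.006,0.086],0],[[0.72,0.006,0.086],0]]'; python3 -c "
from h import *
go([0.4153,-0.1165,0.016],4.9);grab('wrist','w10')"
```

```text
time_s: 11.85
eef_pos: [0.4135, -0.1164, 0.0364]
orientation: [1.144, 1.252, -1.147]
ft_force: [0.7, -0.8, -0.1]
opening: 1.004
t 11.85 pos [ 0.4135 -0.1164  0.0364] yaw 4.97 open 1.004 q6 -0.39 F [ 0.7 -0.8 -0.1]
frac [0.0817 0.0073 0.0009] rows 0.491823099007003 turn 0.0015 rows 0.009536401512488924
```

View pics/w10.png

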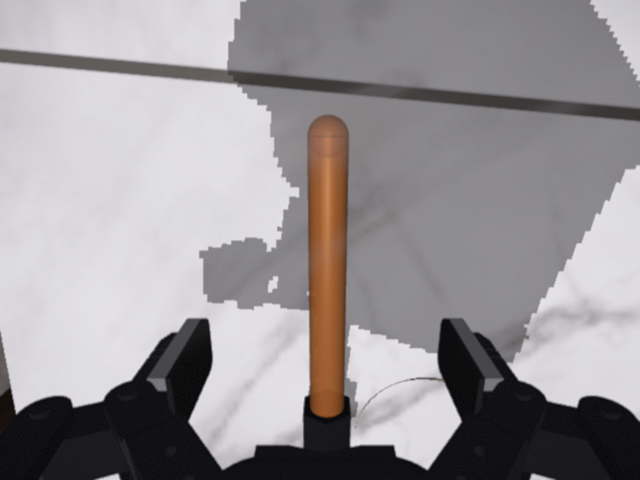

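Run:
```python
from h import *
_,cw=grab("wrist")
A=plane(cw,(328,115),.009);B=plane(cw,(327,405),.013);print(A,B,np.linalg.norm((A-B)[:2]))
u=np.array([np.sin(np.radians(4.9)),-np.cos(np.radians(4.9))])
print("origin",A[:2]+.075*u,B[:2]-.055*u)
o=(A[:2]+.075*u+B[:2]-.055*u)/2
go([*o,.016],4.9)
```

```text
[ 0.40974243 -0.03692976  0.009     ] [ 0.42091087 -0.16754579  0.013     ] 0.1310926446179676
origin [ 0.4161487  -0.11165565] [ 0.41621294 -0.1127468 ]
t 11.95 pos [ 0.4153 -0.1168  0.0384] yaw 4.99 open 0.999 q6 -0.39 F [ 0.2  0.  -1.1]
frac [ 0.0894  0.0048 -0.018 ] rows 0.5477647648087619 turn 0.002 rows 0.012419639502562587
```

```bash
python3 -m handwheel '[[[0.03,0.004,-0.018],0],[[0.06,0.004,-0.018],0],[[0.088,0.004,-0.018],0],[[0.088,0.004,-0.018],0],[[0.088,0.004,-0.018],0],[[0.088,0.004,-0.018],0]]'; python3 -m handwheel '[[[0,0,0],0],[[0,0,0],0],[[0,0,0],0],[[0,0,0],0],[[0,0,0],0],[[0,0,0],0],[[0,0,0],0],[[0,0,0],0],[[0,0,0],0],[[0,0,0],0],[[0,0,0],0],[[0,0,0],0]]' 255; python3 -c "
from h import *
go([0.4162,-0.1122,0.016],4.9);grab('wrist','w11')"
```

```text
time_s: 12.45
eef_pos: [0.416, -0.1122, 0.0164]
orientation: [1.145, 1.247, -1.144]
ft_force: [0.0, -1.0, 0.2]
opening: 1.0
time_s: 13.45
eef_pos: [0.4161, -0.1122, 0.0165]
orientation: [1.145, 1.247, -1.144]
ft_force: [-0.7, 0.3, 4.0]
opening: 0.157
t 13.45 pos [ 0.4161 -0.1122  0.0165] yaw 5.0 open 0.157 q6 -0.38 F [-0.7  0.3  4. ]
frac [ 0.0018  0.0005 -0.    ] rows 0.011343372881036939 turn 0.0022 rows 0.013781651740027667
```

View pics/w11.png

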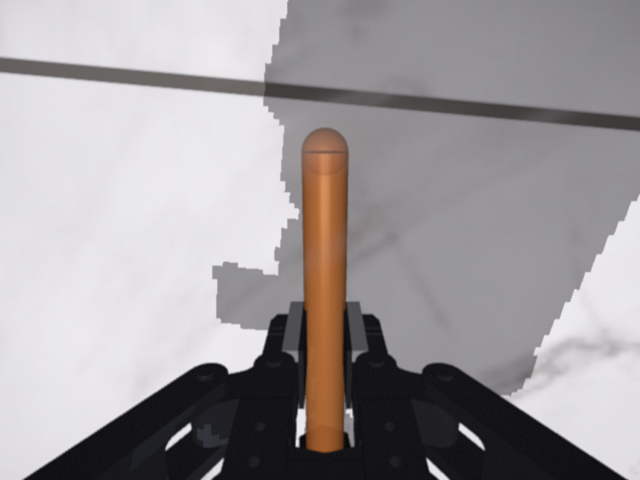

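```bash
python3 -m handwheel '[[[-0.08,0,0],0],[[-0.2,0,0],0],[[-0.35,0,0],0],[[-0.5,0,0],0],[[-0.65,0,0],0],[[-0.75,0,0],0],[[-0.75,0,0],0],[[-0.75,0,0],0],[[-0.75,0,0],0]]'; python3 -c "
from h import *
go([0.621,0.1455,0.19],5.0)"
```

```text
time_s: 14.25
eef_pos: [0.415, -0.1119, 0.2031]
orientation: [1.145, 1.248, -1.144]
ft_force: [-1.0, 0.3, -0.5]
opening: 0.162
t 14.25 pos [ 0.415  -0.1119  0.2031] yaw 4.99 open 0.162 q6 -0.38 F [-1.   0.3 -0.5]
frac [ 0.0527  0.9106 -0.9539] rows 7.91235837289979 turn -0.0001 rows 0.0007169931643888272
```

```bash
python3 -m handwheel '[[[0,0.1,-0.1],0],[[0,0.2,-0.21],0],[[0,0.3,-0.31],0],[[0,0.4,-0.42],0],[[0,0.5,-0.52],0],[[0,0.6,-0.63],0],[[0,0.7,-0.73],0],[[0.02,0.8,-0.84],0],[[0.04,0.88,-0.92],0],[[0.05,0.91,-0.954],0],[[0.05,0.91,-0.954],0],[[0.05,0.91,-0.954],0],[[0.05,0.91,-0.954],0],[[0.05,0.91,-0.954],0]]'; python3 -c "
from h import *
go([0.621,0.1455,0.19],5.0);grab('wrist','w12')
grab('top','t12');grab('scene','s12')"
```

```text
time_s: 15.42
eef_pos: [0.6198, 0.1442, 0.1903]
orientation: [1.145, 1.249, -1.147]
ft_force: [0.4, -0.3, 0.9]
opening: 0.159
t 15.42 pos [0.6198 0.1442 0.1903] yaw 4.93 open 0.159 q6 0.12 F [ 0.4 -0.3  0.9]
frac [ 0.0012  0.0051 -0.0047] rows 0.042379440694655705 turn -0.0016 rows 0.010159020432509092
```

View pics/w12.png

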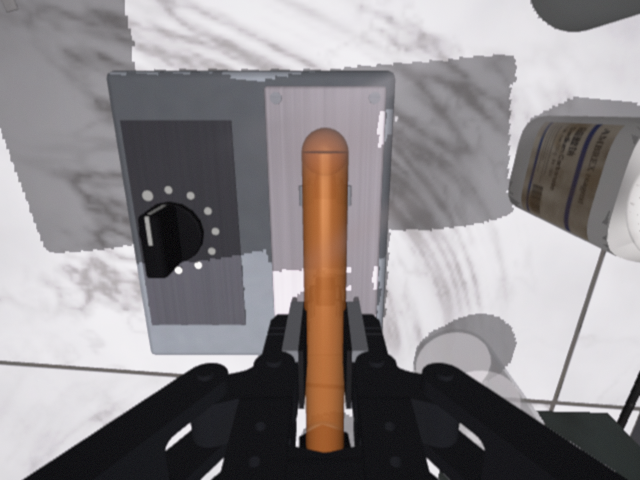

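View pics/s12.png

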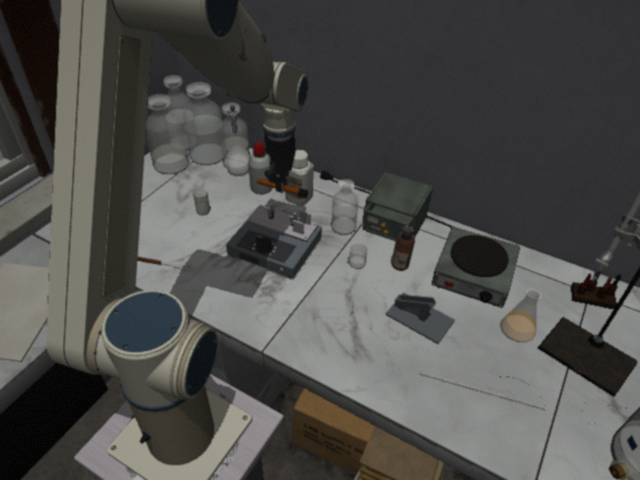

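Run:
```python
from h import *
s=state();_,cw=grab("wrist")
R=Ro.from_rotvec(s["orientation"]).as_matrix();p=s["eef_pos"]
for dz in(.007,.008):
    A=plane(cw,(325,128),p[2]-dz);N=plane(cw,(325,420),p[2]-dz);print("tip in tool",(R.T@(A-p)).round(4))
# upper clip (shaker y=+36) edges
im=cv2.imread("pics/w12.png");cv2.imwrite("pics/w12z.png",cv2.resize(im[170:230,285:365],None,fx=8,fy=8,interpolation=cv2.INTER_CUBIC))
go([0.621,0.1455,0.14],5)
```

```text
tip in tool [ 0.007   0.0009 -0.0758]
tip in tool [ 0.008   0.0009 -0.0758]
t 15.62 pos [0.6207 0.1448 0.1912] yaw 4.94 open 0.158 q6 0.12 F [-1.3 -0.2 -0.7]
frac [ 0.2046  0.0012 -0.0029] rows 1.2269240898753924 turn -0.0014 rows 0.008693202240987236
```

View pics/w12z.png

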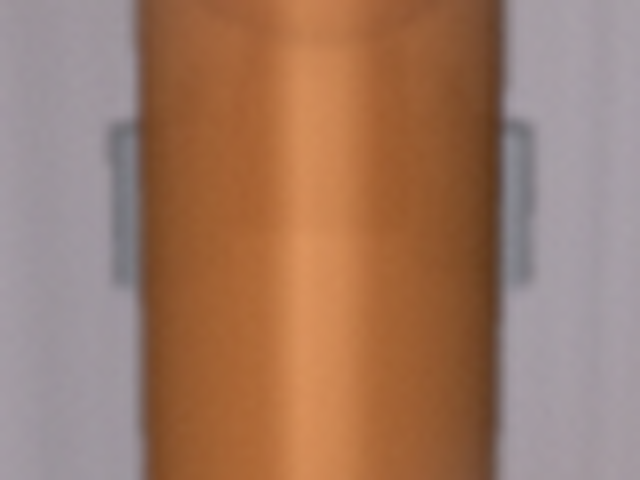

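Run:
```python
from h import *
_,cw=grab("wrist")
u=np.array([-np.sin(np.radians(5)),np.cos(np.radians(5))])
for z in(.1,.105,.11):
    c=plane(cw,(325.2,194.9),z)[:2];print(z,c.round(4),"seat",(c-.036*u).round(4))
go([0.621,0.1455,0.14],5)
```

```text
0.1 [0.6188 0.1812] seat [0.622  0.1453]
0.105 [0.6187 0.1822] seat [0.6219 0.1463]
0.11 [0.6186 0.1832] seat [0.6218 0.1473]
t 15.67 pos [0.6208 0.1449 0.1912] yaw 4.95 open 0.157 q6 0.12 F [ 0.5  0.8 -0.3]
frac [ 0.2046  0.0009 -0.0022] rows 1.226907538772162 turn -0.0012 rows 0.007325825857180891
```

```bash
python3 -m handwheel '[[[0.08,0.003,-0.005],0],[[0.16,0.003,-0.005],0],[[0.22,0.003,-0.005],0],[[0.26,0.003,-0.005],0],[[0.28,0.003,-0.005],0],[[0.29,0.003,-0.005],0],[[0.29,0.003,-0.005],0],[[0.29,0.003,-0.005],0]]'; python3 -c "
from h import *
go([0.6213,0.146,0.099],5);grab('scene','s13')
grab('wrist','w13')"
```

```text
time_s: 16.33
eef_pos: [0.6221, 0.1463, 0.1194]
orientation: [1.146, 1.247, -1.144]
ft_force: [-0.1, -0.4, -0.3]
opening: 0.158
t 16.33 pos [0.6221 0.1463 0.1194] yaw 4.94 open 0.158 q6 0.13 F [-0.1 -0.4 -0.3]
frac [ 0.0816 -0.0033  0.0009] rows 0.4898959083097921 turn -0.0012 rows 0.007775748389734289
```

View pics/w13.png

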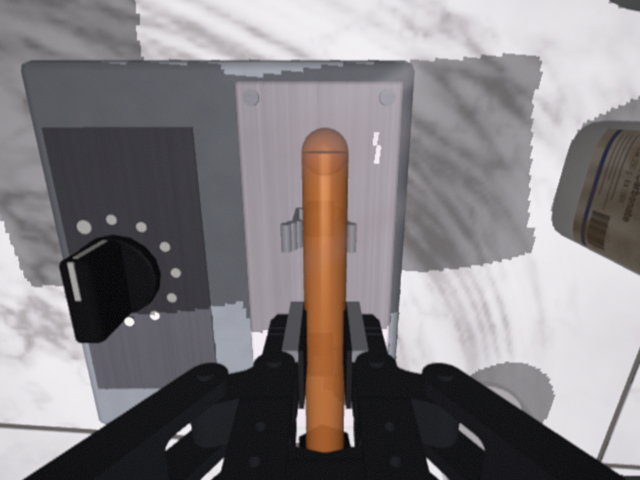

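Run:
```python
from h import *
im=cv2.imread("pics/w13.png");cv2.imwrite("pics/w13z.png",cv2.resize(im[190:270,270:370],None,fx=7,fy=7,interpolation=cv2.INTER_CUBIC))
im=cv2.imread("pics/s13.png");cv2.imwrite("pics/s13z.png",cv2.resize(cv2.convertScaleAbs(im[160:260,230:340],alpha=1.7),None,fx=6,fy=6,interpolation=cv2.INTER_CUBIC))
_,cw=grab("wrist")
for u,z in(((281,251),.1),((357,251),.1)): print(plane(cw,u,z).round(4))
```

```text
[0.6031 0.1729 0.1   ]
[0.6334 0.1755 0.1   ]
```

View pics/w13z.png

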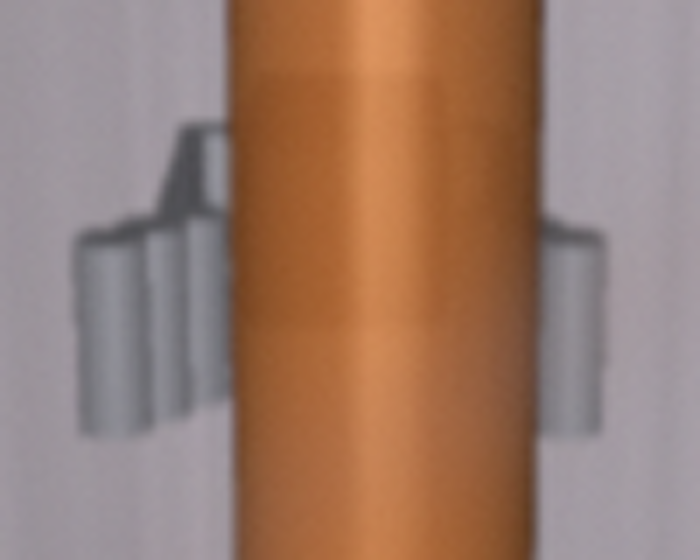

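View pics/s13z.png

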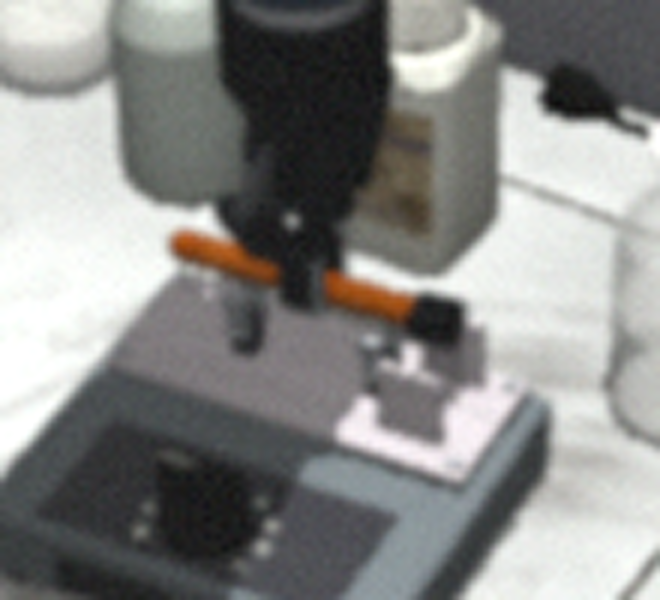

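```bash
python3 -m handwheel '[[[0,-0.009,0],0],[[0,-0.009,0],0],[[0,-0.009,0],0],[[0,-0.009,0],0]]'; python3 -c "
from h import *
go([0.6213,0.146,0.099],5)
im,_=grab('wrist','w14');cv2.imwrite('pics/w14z.png',cv2.resize(im[190:270,270:370],None,fx=7,fy=7,interpolation=cv2.INTER_CUBIC))"
```

```text
time_s: 16.82
eef_pos: [0.6198, 0.1462, 0.1197]
orientation: [1.147, 1.247, -1.143]
ft_force: [0.1, -0.7, -0.7]
opening: 0.156
t 16.82 pos [0.6198 0.1462 0.1197] yaw 4.95 open 0.156 q6 0.13 F [ 0.1 -0.7 -0.7]
frac [0.083  0.0056 0.0013] rows 0.49847929563004395 turn -0.0011 rows 0.00683014787028765
```

View pics/w14z.png

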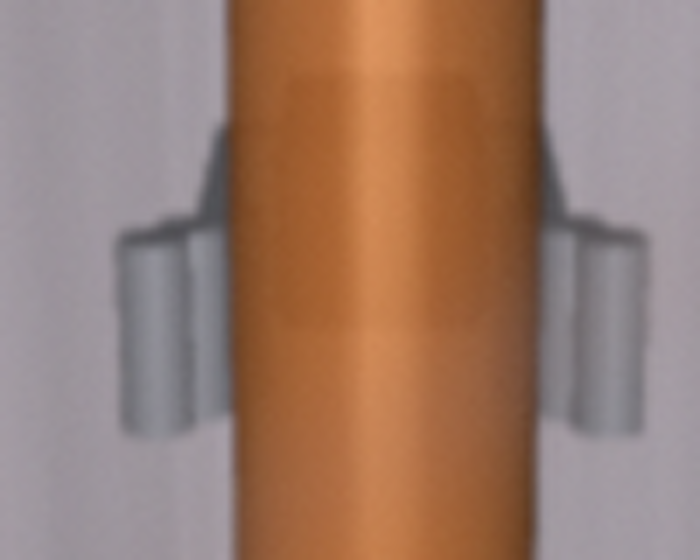

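```bash
python3 -m handwheel '[[[0.015,-0.001,0],0],[[0.03,-0.001,0],0],[[0.042,-0.001,0],0],[[0.05,-0.001,0],0],[[0.058,-0.001,0],0],[[0.066,-0.001,0],0],[[0.072,-0.001,0],0],[[0.072,-0.001,0],0]]'; python3 -c "
from h import *
go([0.6198,0.146,0.099],5)"
```

```text
time_s: 17.53
eef_pos: [0.6197, 0.1462, 0.1013]
orientation: [1.146, 1.247, -1.143]
ft_force: [1.4, -1.2, -3.3]
opening: 0.157
t 17.53 pos [0.6197 0.1462 0.1013] yaw 4.97 open 0.157 q6 0.13 F [ 1.4 -1.2 -3.3]
frac [0.0093 0.0005 0.0007] rows 0.05570960781553137 turn -0.0007 rows 0.004519504803355391
```

```bash
python3 -m handwheel '[[[0.008,0,0],0],[[0.012,0,0],0],[[0.012,0,0],0]]'; python3 -c "
from h import *
go([0.6198,0.146,0.099],5)
im,_=grab('wrist','w15');cv2.imwrite('pics/w15z.png',cv2.resize(im[100:340,240:400],None,fx=3.2,fy=2.5,interpolation=cv2.INTER_CUBIC))
im,_=grab('scene');cv2.imwrite('pics/s15z.png',cv2.resize(cv2.convertScaleAbs(im[160:260,230:340],alpha=1.7),None,fx=6,fy=6,interpolation=cv2.INTER_CUBIC))"
```

```text
time_s: 17.78
eef_pos: [0.6198, 0.146, 0.0984]
orientation: [1.146, 1.247, -1.143]
ft_force: [-1.1, -2.1, 4.8]
opening: 0.159
t 17.78 pos [0.6198 0.146  0.0984] yaw 4.96 open 0.159 q6 0.13 F [-1.1 -2.1  4.8]
frac [-0.0022  0.      0.    ] rows 0.013416697045443049 turn -0.0008 rows 0.005177790680453484
```

View pics/w15z.png

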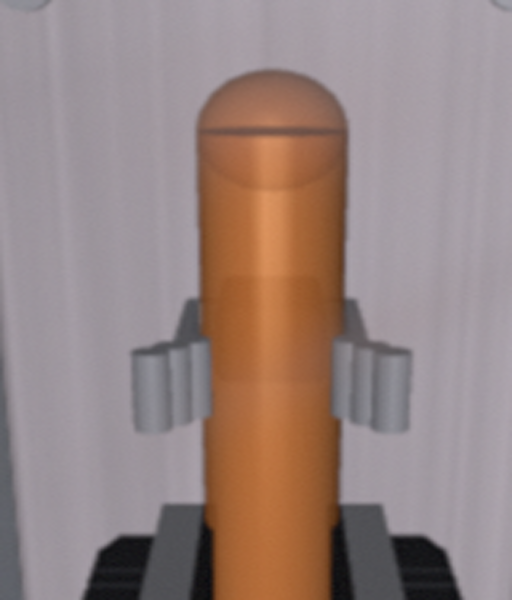

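View pics/s15z.png

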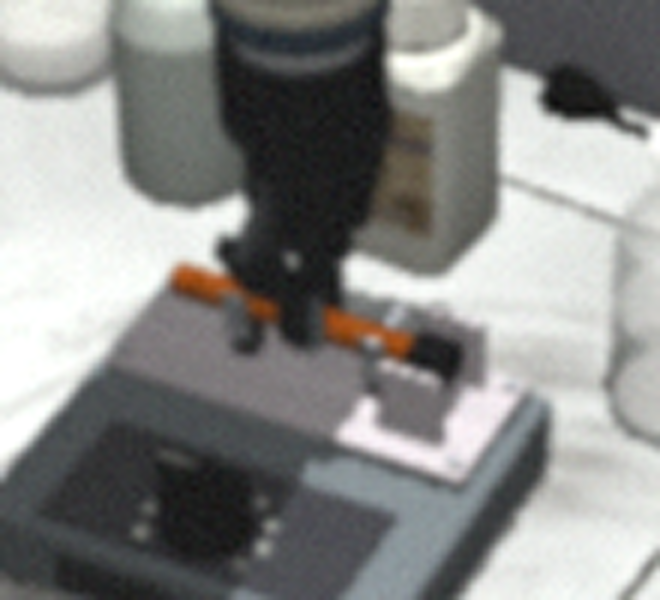

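```bash
python3 -m handwheel '[[[0.006,0,0],0],[[0.01,0,0],0],[[0.01,0,0],0]]'; python3 -m handwheel '[[[-0.01,0,0],0],[[-0.01,0,0],0],[[-0.01,0,0],0],[[-0.01,0,0],0],[[-0.01,0,0],0],[[-0.01,0,0],0],[[-0.01,0,0],0]]' 0; python3 -m handwheel '[[[-0.1,0,0],0],[[-0.2,0,0],0],[[-0.35,0,0],0],[[-0.5,0,0],0],[[-0.6,0,0],0],[[-0.6,0,0],0],[[-0.6,0,0],0],[[-0.6,0,0],0]]';python3 -c "
from h import *
go([0.5138,0.1356,0.16],5)
im,_=grab('wrist','w16');
im,_=grab('scene');cv2.imwrite('pics/s16z.png',cv2.resize(cv2.convertScaleAbs(im[160:260,230:340],alpha=1.7),None,fx=6,fy=6,interpolation=cv2.INTER_CUBIC))"
```

```text
time_s: 18.13
eef_pos: [0.6199, 0.1459, 0.098]
orientation: [1.147, 1.246, -1.143]
ft_force: [-6.7, -2.4, 20.4]
opening: 0.162
time_s: 18.72
eef_pos: [0.6198, 0.146, 0.1001]
orientation: [1.146, 1.247, -1.143]
ft_force: [0.6, -0.3, -0.5]
opening: 0.999
time_s: 19.38
eef_pos: [0.6187, 0.1458, 0.2492]
orientation: [1.146, 1.247, -1.144]
ft_force: [0.2, 0.2, -1.0]
opening: 1.002
t 19.38 pos [0.6187 0.1458 0.2492] yaw 4.95 open 1.002 q6 0.13 F [ 0.2  0.2 -1. ]
frac [ 0.3562 -0.4221  0.0043] rows 3.31133973831882 turn -0.001 rows 0.006306025971849495
```

View pics/w16.png

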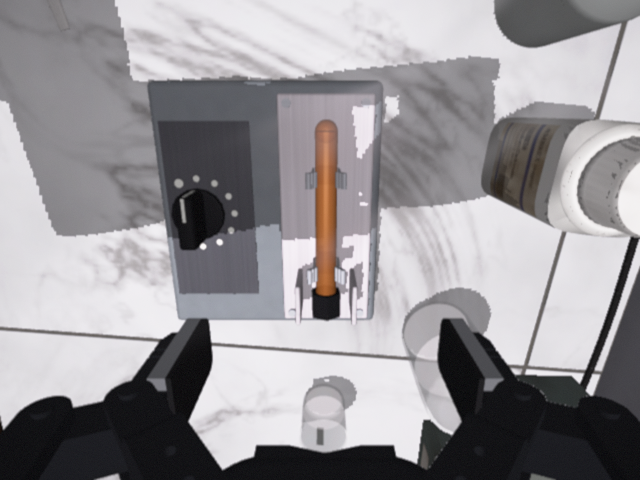

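View pics/s16z.png

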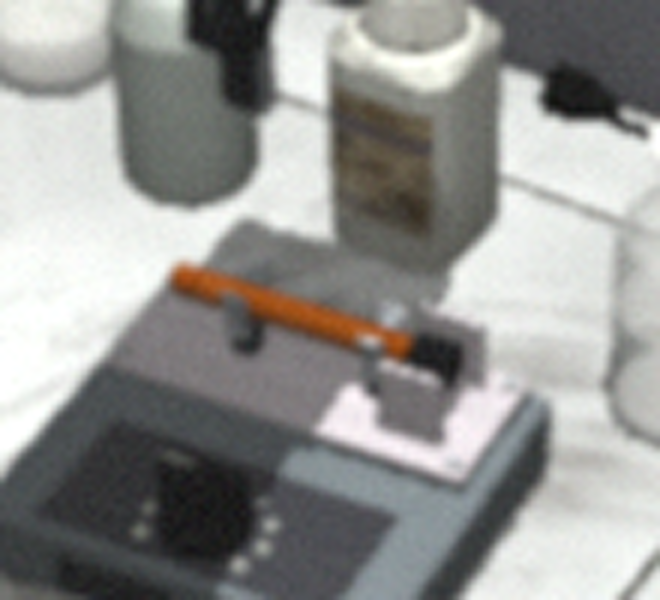

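Run:
```python
from h import *
im,cw=grab("wrist")
cv2.imwrite('pics/w17z.png',cv2.resize(im[110:330,280:370],None,fx=4,fy=2.7,interpolation=cv2.INTER_CUBIC))
A=plane(cw,(326,119.5),.092);B=plane(cw,(326,318),.092);print(A,B,np.linalg.norm(A-B),(A+B)/2)
go([0.5138,0.1356,0.16],5)
```

```text
[0.61360319 0.22154344 0.092     ] [0.62699659 0.06813642 0.092     ] 0.153990568729067 [0.62029989 0.14483993 0.092     ]
t 19.53 pos [0.6184 0.1457 0.2482] yaw 4.95 open 0.998 q6 0.13 F [-0.  -0.2  0.2]
frac [ 0.353  -0.4204  0.004 ] rows 3.29085167117682 turn -0.0011 rows 0.007207531839885861
```

View pics/w17z.png

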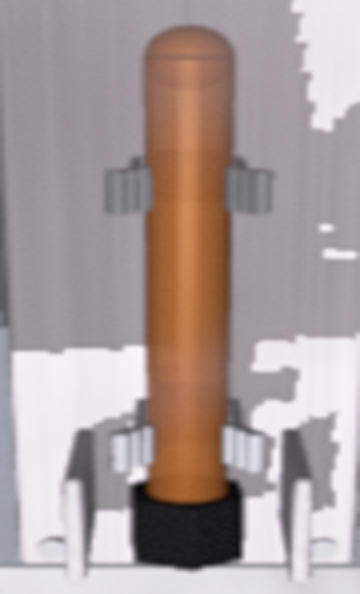

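```bash
python3 -m handwheel '[[[0,-0.16,0.004],0],[[0,-0.32,0.004],0],[[0.1,-0.424,0.004],0],[[0.25,-0.424,0.004],0],[[0.36,-0.424,0.004],0],[[0.36,-0.424,0.004],0],[[0.36,-0.424,0.004],0],[[0.36,-0.424,0.004],0]]';python3 -c "
from h import *
im,cw=grab('wrist','w18');print(plane(cw,(324.6,300),.088))
go([0.5129,0.1356,0.076],5)"
```

```text
time_s: 20.2
eef_pos: [0.5137, 0.1357, 0.1589]
orientation: [1.145, 1.248, -1.146]
ft_force: [0.2, 1.1, -0.1]
opening: 1.004
[0.51616499 0.11658781 0.088     ]
t 20.25 pos [0.5142 0.1358 0.1595] yaw 4.95 open 1.002 q6 0.15 F [ 1.5 -0.8 -0.4]
frac [ 3.339e-01 -5.600e-03  2.000e-04] rows 2.0018975620229105 turn -0.0012 rows 0.007486322528796097
```

View pics/w18.png

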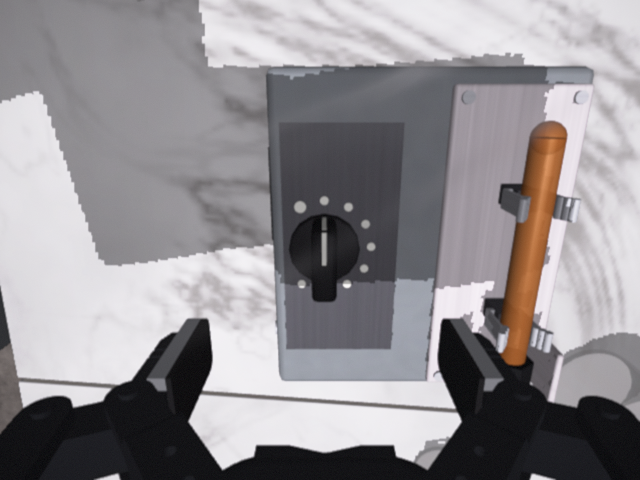

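```bash
python3 -m handwheel '[[[0.1,-0.003,0],0],[[0.2,-0.003,0],0],[[0.29,-0.003,0],0],[[0.334,-0.003,0],0],[[0.334,-0.003,0],0],[[0.334,-0.003,0],0]]';python3 -m handwheel '[[[0,0,0],0],[[0,0,0],0],[[0,0,0],0],[[0,0,0],0],[[0,0,0],0],[[0,0,0],0],[[0,0,0],0],[[0,0,0],0],[[0,0,0],0],[[0,0,0],0],[[0,0,0],0],[[0,0,0],0]]' 255; python3 -c "
from h import *
grab('wrist','w19')
go([0.5129,0.1356,0.076],-85)"
```

```text
time_s: 20.75
eef_pos: [0.5143, 0.1358, 0.0767]
orientation: [1.146, 1.247, -1.144]
ft_force: [0.9, 0.1, -0.4]
opening: 0.997
time_s: 21.75
eef_pos: [0.5134, 0.1358, 0.0773]
orientation: [1.145, 1.248, -1.145]
ft_force: [-5.4, -0.2, 10.1]
opening: 0.153
t 21.8 pos [0.5134 0.1358 0.0772] yaw 4.94 open 0.153 q6 0.15 F [-5.1 -0.7  9.7]
frac [ 0.005  -0.0021  0.0005] rows 0.0325351764901917 turn 1.9986 rows 12.561143260649114
```

View pics/w19.png

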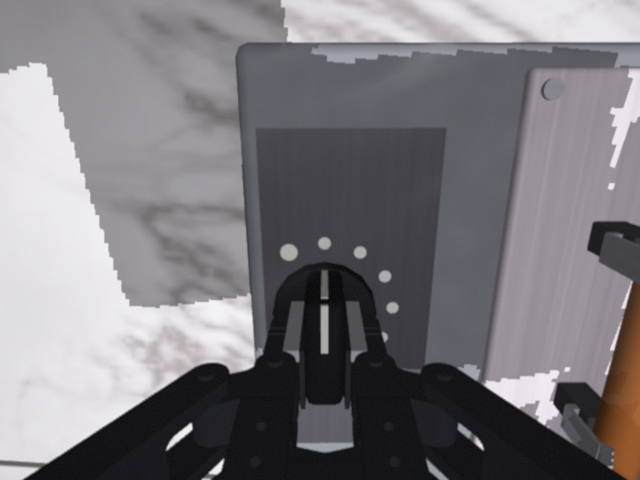

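```bash
python3 -m handwheel '[[[0,0,0],0.12],[[0,0,0],0.24],[[0,0,0],0.36],[[0,0,0],0.48],[[0,0,0],0.6],[[0,0,0],0.72],[[0,0,0],0.84],[[0,0,0],0.95],[[0,0,0],1],[[0,0,0],1],[[0,0,0],1]]'; python3 -c "
from h import *
grab('wrist','w20')
go([0.5134,0.1358,0.077],-85)"
```

```text
time_s: 22.72
eef_pos: [0.5132, 0.1357, 0.0773]
orientation: [1.702, 0.794, -1.702]
ft_force: [-1.6, -0.9, 0.2]
opening: 0.151
t 22.77 pos [0.5132 0.1358 0.0773] yaw -39.97 open 0.155 q6 0.93 F [-1.3  1.4  0.5]
frac [ 0.0011  0.0005 -0.0007] rows 0.008541197119290082 turn 1.0007 rows 6.289485265524926
```

View pics/w20.png

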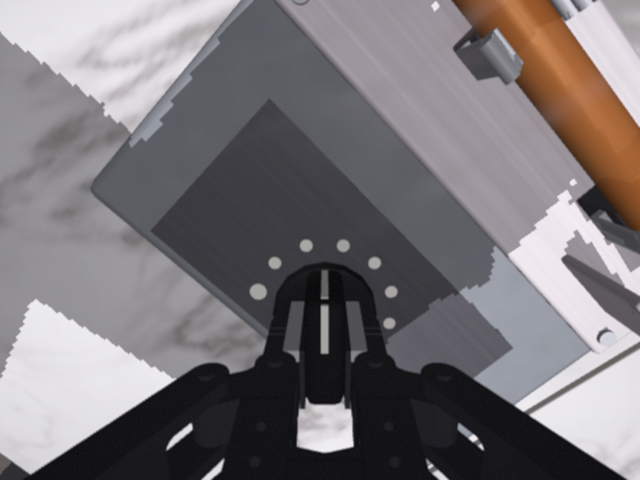

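```bash
python3 -m handwheel '[[[0,0,0],0.12],[[0,0,0],0.24],[[0,0,0],0.36],[[0,0,0],0.48],[[0,0,0],0.6],[[0,0,0],0.72],[[0,0,0],0.84],[[0,0,0],0.95],[[0,0,0],1],[[0,0,0],1],[[0,0,0],1]]'; python3 -m handwheel '[[[0,0,0],0],[[0,0,0],0],[[0,0,0],0],[[0,0,0],0],[[0,0,0],0],[[0,0,0],0],[[0,0,0],0]]' 0;python3 -m handwheel '[[[-0.1,0,0],0],[[-0.2,0,0],0],[[-0.28,0,0],0],[[-0.28,0,0],0],[[-0.28,0,0],0]]'; python3 -c "
from h import *
grab('wrist','w21')
go([0.5134,0.1358,0.077],95)"
```

```text
time_s: 23.68
eef_pos: [0.5131, 0.1358, 0.0773]
orientation: [2.175, 0.097, -2.175]
ft_force: [-1.5, 0.5, 2.7]
opening: 0.155
time_s: 24.27
eef_pos: [0.5131, 0.1358, 0.0773]
orientation: [2.175, 0.098, -2.175]
ft_force: [0.3, 0.8, -0.4]
opening: 1.001
time_s: 24.68
eef_pos: [0.5139, 0.136, 0.1484]
orientation: [2.178, 0.098, -2.173]
ft_force: [-0.2, -0.9, -0.1]
opening: 1.005
t 24.73 pos [0.513  0.1358 0.1473] yaw -84.84 open 1.001 q6 1.72 F [-0.5 -0.3 -0.4]
frac [ 2.812e-01  1.000e-04 -1.300e-03] rows 1.6858731048720808 turn -3.9965 rows 25.117670945483123
```

View pics/w21.png

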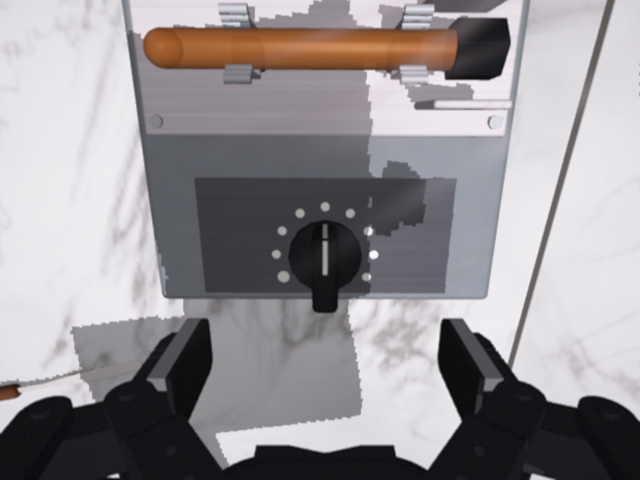

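```bash
A='x'; python3 -m handwheel '[[[0,0,0],-0.5],[[0,0,0],-1],[[0,0,0],-1],[[0,0,0],-1],[[0,0,0],-1],[[0,0,0],-1],[[0,0,0],-1],[[0,0,0],-1]]'; python3 -m handwheel '[[[0,0,0],-0.5],[[0,0,0],-1],[[0,0,0],-1],[[0,0,0],-1],[[0,0,0],-1],[[0,0,0],-1],[[0,0,0],-1],[[0,0,0],-1]]';  python3 -m handwheel '[[[0,0,0],-0.5],[[0,0,0],-1],[[0,0,0],-1],[[0,0,0],-1],[[0,0,0],-1],[[0,0,0],-1],[[0,0,0],-1],[[0,0,0],-1]]'; python3 -m handwheel '[[[0,0,0],-0.5],[[0,0,0],-1],[[0,0,0],-1],[[0,0,0],-1],[[0,0,0],-1],[[0,0,0],-1],[[0,0,0],-1],[[0,0,0],-1]]'; python3 -c "
from h import *
grab('wrist','w22')
go([0.5132,0.1358,0.077],95)"
```

```text
time_s: 25.4
eef_pos: [0.5121, 0.1356, 0.1458]
orientation: [1.697, 0.797, -1.702]
ft_force: [-0.4, -0.3, 0.6]
opening: 1.001
time_s: 26.07
eef_pos: [0.5114, 0.1354, 0.1448]
orientation: [1.139, 1.253, -1.145]
ft_force: [0.4, 0.9, 1.0]
opening: 1.0
time_s: 26.73
eef_pos: [0.511, 0.1353, 0.1441]
orientation: [0.542, 1.506, -0.548]
ft_force: [0.3, -0.5, 0.9]
opening: 1.0
time_s: 27.4
eef_pos: [0.5107, 0.1353, 0.1437]
orientation: [-0.07, 1.576, 0.067]
ft_force: [-0.3, -0.8, -0.0]
opening: 0.999
t 27.45 pos [0.5107 0.1353 0.1437] yaw 94.91 open 0.998 q6 -1.42 F [-0.5 -0.4 -0.7]
frac [0.2669 0.0016 0.0116] rows 1.6016177066785762 turn -0.0021 rows 0.013034345312560518
```

View pics/w22.png

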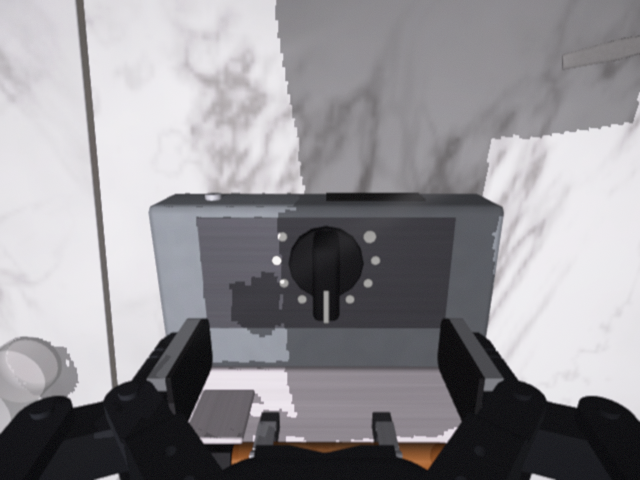

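```bash
python3 -m handwheel '[[[0.08,0.0016,0.0116],0],[[0.16,0.0016,0.0116],0],[[0.24,0.0016,0.0116],0],[[0.267,0.0016,0.0116],0],[[0.267,0.0016,0.0116],0],[[0.267,0.0016,0.0116],0]]';python3 -m handwheel '[[[0,0,0],0],[[0,0,0],0],[[0,0,0],0],[[0,0,0],0],[[0,0,0],0],[[0,0,0],0],[[0,0,0],0],[[0,0,0],0],[[0,0,0],0],[[0,0,0],0],[[0,0,0],0]]' 255;  python3 -m handwheel '[[[0,0,0],0.12],[[0,0,0],0.24],[[0,0,0],0.36],[[0,0,0],0.48],[[0,0,0],0.6],[[0,0,0],0.67],[[0,0,0],0.67],[[0,0,0],0.67]]'; python3 -c "
from h import *
grab('wrist','w23')
go([0.5132,0.1358,0.077],35)"
```

```text
time_s: 27.95
eef_pos: [0.5132, 0.1358, 0.077]
orientation: [-0.068, 1.576, 0.065]
ft_force: [0.8, 0.9, -0.3]
opening: 0.997
time_s: 28.87
eef_pos: [0.5134, 0.1359, 0.0775]
orientation: [-0.067, 1.576, 0.065]
ft_force: [-1.2, 1.2, 5.6]
opening: 0.149
time_s: 29.53
eef_pos: [0.5133, 0.136, 0.0775]
orientation: [0.343, 1.549, -0.348]
ft_force: [-0.6, 0.6, 1.9]
opening: 0.147
t 29.58 pos [0.5133 0.136  0.0775] yaw 64.77 open 0.151 q6 -0.89 F [-1.1 -0.7  1.9]
frac [ 0.002  -0.0008 -0.0002] rows 0.012948130231043369 turn 0.6616 rows 4.158200513577719
```

View pics/w23.png

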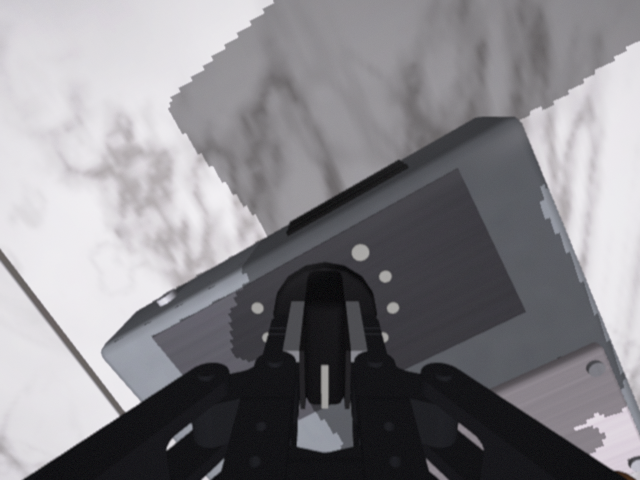

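Turned 30° to the fifth; 30° more for the sixth.

```bash
python3 -m handwheel '[[[0,0,0],0.12],[[0,0,0],0.24],[[0,0,0],0.36],[[0,0,0],0.48],[[0,0,0],0.6],[[0,0,0],0.662],[[0,0,0],0.662],[[0,0,0],0.662]]';python3 -m handwheel '[[[0,0,0],0],[[0,0,0],0],[[0,0,0],0],[[0,0,0],0],[[0,0,0],0],[[0,0,0],0],[[0,0,0],0]]' 0;python3 -m handwheel '[[[-0.1,0,0],0],[[-0.2,0,0],0],[[-0.35,0,0],0],[[-0.5,0,0],0],[[-0.6,0,0],0],[[-0.6,0,0],0],[[-0.6,0,0],0],[[-0.6,0,0],0]]'; python3 -c "
from h import *
grab('wrist','w24')
t,_=grab('top','t24')
cv2.imwrite('pics/t24z.png',cv2.resize(cv2.convertScaleAbs(t[190:290,220:330],alpha=1.7),None,fx=6,fy=6,interpolation=cv2.INTER_CUBIC))
go([0.5132,0.1358,0.077],35)"
```

```text
time_s: 30.25
eef_pos: [0.5133, 0.136, 0.0775]
orientation: [0.744, 1.443, -0.751]
ft_force: [-0.6, 0.4, 0.7]
opening: 0.154
time_s: 30.83
eef_pos: [0.5133, 0.136, 0.0775]
orientation: [0.744, 1.443, -0.751]
ft_force: [0.0, -1.1, -0.1]
opening: 1.0
time_s: 31.5
eef_pos: [0.5136, 0.1361, 0.2269]
orientation: [0.743, 1.444, -0.751]
ft_force: [0.0, 0.4, -0.8]
opening: 1.0
t 31.6 pos [0.5132 0.136  0.226 ] yaw 35.14 open 1.0 q6 -0.38 F [ 0.3 -0.9  0.3]
frac [0.5959 0.0045 0.0025] rows 3.57270426250978 turn 0.0032 rows 0.020010351516596876
```

View pics/w24.png

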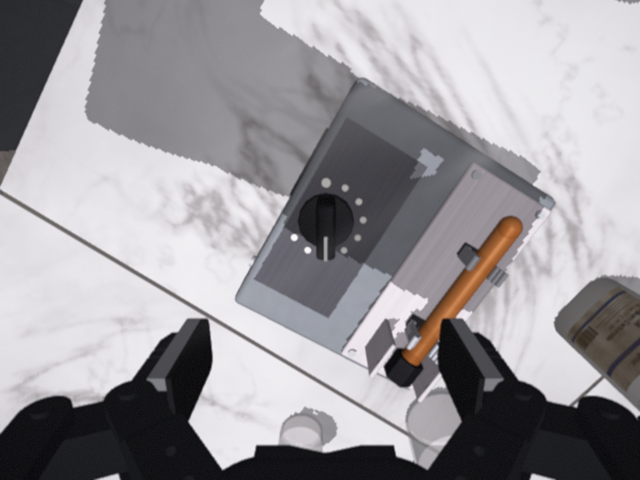

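View pics/t24.png

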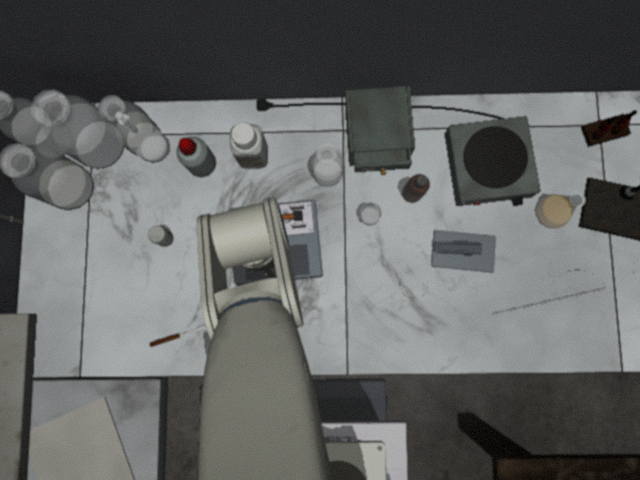

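Run:
```python
from h import *
print(state()["time_s"],state()["ft_force"].round(1));print(finish_job())
```

```text
31.6 [ 0.3 -0.9  0.3]
the job is handed in; nothing more can be done
None
```

I clipped the tube into the shaker and turned the knob to the sixth click, then handed the job in at 31.6 s. No verdict was reported.

**What I did**
- I gripped the tube by its cap and lifted it out of the holder.
- The tool cannot tilt, so I laid the tube flat on the bench by pressing it down in the grip. I then regripped it at its middle and pressed it into the clips with up to about 20 N.
- The knob started at the first click. I turned it three clicks, regripped because of the wrist's range, turned it two more, let go and raised the arm.

**Last checks**
- **Tube:** after release, the wrist image showed it in both clips with its cap between the guard cheeks. The measured middle was (0.620, 0.145), within about 1.5 mm of the measured seat. I did not measure its seated height separately; the snap, the press depth and the image all suggest it is fully home.
- **Knob:** the pointer covers the sixth small dot, at about -55° in the world frame. That is the expected angle for the sixth click (shaker turned 5°, less 60°).
- **Other objects:** the beaker, amber bottle and jar look unmoved in the top view. The gripper was open and about 0.14 m above the knob at hand-in, with wrist forces at noise level.

**Disagreements**
- **Clip centre line:** the first top-view estimate differed from the wrist-camera value by about 5 mm.
- **Final approach:** just above the clips the tube was about 2.4 mm off to one side. I shifted it over and looked again before pressing.
- **Tube length:** in the last image it measured 154 mm instead of 150 mm, probably because the lower edge of the cap was picked.

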